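# Stop the chopping block rocking with a wedge

### The job

The chopping block rocks because its near left foot has lost its rubber. Lay the wooden wedge flat on the worktop and push it, thin end first, under the block's front edge by the near left corner until it jams tight and the block stands firm, but not so far that another foot comes off the worktop, and without shoving the block along or disturbing the things round it. Then press down on the far right part of the block to check that it no longer rocks, and leave the wedge in place.

Things in the scene. Friction and masses are not known exactly. Their poses are not given: they have to be found in the camera images.
- block: Brown striped wooden chopping block, 200 mm deep (x), 300 mm wide (y), 50 mm thick, about 2.6 kg, loose. Domed feet 23 mm across with centres 70 mm before and behind and 120 mm left and right of the middle. Origin at its middle, 12 mm below the underside, 62 mm below the top; x to the far edge, y to its left end. It stands tipped about 0.06 rad down to its near left corner.
- bare_foot (a point): Underside of the near left foot, 70 mm before and 120 mm left of the block's middle: only a steel disc 24 mm across, 5 mm high, is left of it. So the far right foot hangs clear of the worktop. The rubber feet are 12 mm high, the far right one up to 3 mm more or less: how far the wedge must go in cannot be measured beforehand.
- wedge_place (a point): Place for the wedge: on the block's lower front edge, 75 mm left of its middle; some 5 mm above the worktop at first, 9 to 15 mm when firm; axes as the block's, push along its +x. The wedge slides in against only 2 to 5 N while that side lifts; once the far right foot lands, the push climbs within a few mm: a steady 9 to 10 N is tight, more unloads the near right foot.
- press_place (a point): Point on the block's top to press on, 110 mm right of the block's middle and 12 mm beyond it; anywhere within 60 mm of it will do. A downward push of about 10 N for half a second; a block that is not wedged tight rocks there.
- near_right_foot: Near right rubber foot under the block; origin at the centre of its sole, which stands on the worktop and must go on bearing its share (over 2.5 N) and not be shifted by 6 mm: a wedge driven too far unloads and lifts this foot.
- wedge: Pale wooden wedge, 110 mm long, 34 mm wide, loose, 60 g; flat underside, top rising evenly 1 in 5 from 2.5 mm thick at the tip to 24.5 mm at the upright tail face. Origin: centre of the underside; x towards the thin tip, z up. It lies flat. Grip it across its width (y), best 85 to 90 mm behind the tip, where it is 20 mm high; push it on its tail.
- wedge_tip (a point): Middle of the wedge's thin end, on its underside (55 mm ahead of the wedge's origin).
- wedge_tail (a point): Middle of the upright tail face, 12 mm above the underside (55 mm behind the origin).
- mug: White mug, 92 mm across, 95 mm high, standing to the left in front; origin at the centre of its foot. Leave it alone.
- timer: White kitchen timer, 58 mm across, 42 mm high, standing between the mug and the glass jar, left of the block's front edge; origin at the centre of its foot. Leave it alone.
- herb_jar: Square glass spice jar with a grey cap, 46 x 46 mm, 96 mm high, nearly empty, standing left of the block; origin at the centre of its foot. Leave it alone.

How it is judged:
By the outcome, as a careful person would: the job done as asked, in the order asked, and still so for the second after the job is handed in, with the robot touching nothing.
It also fails if it takes over 72 s, if anything falls off the work surface, if the arm or the gripper's body presses on something with over 40 N, if the wrist force passes 120 N, or if a joint passes its speed limit or range.

### The arm

A 6-joint arm with a two-finger parallel gripper is mounted at the origin on a cart in front of the work surface, level with it; the furniture and walls round the work are solid. World frame = base frame: x ahead of the robot, y to its left, z up, the work surface at z = 0. Lengths are in mm, angles in degrees, forces in N, time in s.
With the tool pointing down it reaches from about 350 to 850 mm from the base axis. Payload 8.1 kg.
Tool frame: the origin (TCP) lies on the centre line of the jaws, within the pads' length; the fingertips stand 11 mm ahead of it and the grasp point (between the pads) lies 8 mm behind it; z points along the fingers, y is the direction in which the jaws open and shut (so a half turn about z gives the same grasp; the last joint's range is limited). The gripper opens to 85 mm and grips with 20 to 120 N. Pads are 22 mm wide; open, the fingers measure 114 mm over their backs; the gripper's body (76 mm by 85 mm) begins 54 mm behind the grasp point. The pads swing forward as they close: fully open they stand 13 mm farther back than shut.
Start: joints at [-4.893, 7.471, 85.268, -0, 87.261, -4.893], TCP at [600.004, 0.022, 212.092] pointing down, gripper open.
Joint ranges: [-169.43, 169.43], [-51.17, 129.36], [1.28, 143.12], [-76.62, 256.62], [0, 156.53], [-152.29, 152.29]. Speed limits (degrees/s): [136.94, 136.94, 159.86, 180, 180, 180].

### API

Orientations are given as [roll, pitch, yaw] about the fixed x, y, z axes, in that order (R = Rz(yaw) Ry(pitch) Rx(roll)).
In Python, from bench import telemetry, viewer, r gives the robot as it stands.
- The arm moves only by the shell command python3 -m inch 'ROWS' [FORCE]. ROWS is JSON, a list of rows, each a list of 3 entries, a list of its own where there are three numbers: the shift along the tool's x, y, z in cm, then the turn, a rotation vector about the tool's x, y, z in rad, then the opening, from 0 (shut) to 1 (fully open). A call has 1 to 20 rows; each row is the pose to reach, as a shift and turn from the pose commanded when the call began, along the tool's axes at that moment; what a row does not reach only later rows make up. A row lasts 1/10 s, in which the tool goes at most 50 mm and 8.59 degrees, less where a joint would pass 70% of its speed; a pose out of reach is approached as far as the arm can. A call with a gripper value outside its range is refused whole. The fingers move at their own pace and stop on an object; FORCE is the grip in N (left out, the last holds). Time passes only in rows, so rows that repeat a pose let the fingers close. It gives the time, the measured TCP pose, the force and the opening at its end, in the units of the state.
- telemetry.sense(): the state, without advancing time (a new reading comes with each control period).
- viewer.snapshot(name): name is "scene" or "side" or "wrist"; returns the picture (384x512x3 uint8, red, green, blue); there is no depth.
- viewer.camera_model(name): a dict with "fx", "fy", "cx", "cy" (pixels), "cam_to_world" (4x4, takes a point from camera to world coordinates); the wrist camera has in their place "mount" (4x4, takes a point from camera to tool coordinates, whose origin is the TCP and whose axes are the flange's). Camera axes: x right, y down, z forward; pixel columns grow to the right and rows downward; lengths in mm; the calibration is good to about 2 mm. A picture is of the moment at which its call begins: read the wrist's pose just before it. camera_model takes no time and is no camera call.
- r.hand_in(): hands the job in, once; it reports no verdict.
The state is a dict: "time": time; "joint_pos": joint angles; "qd": joint speeds; "joint_efforts": joint torques, N m; "tool_pos": TCP position; "tcp_rot": TCP orientation; "ft_force": force on the tool from outside, world axes, zero at the start; "wrist_torque": the same for the moment, N m; "finger_gap": finger opening in mm.
Only numpy, scipy, OpenCV 4.12 (cv2) and the standard library are available. Lean on these libraries where they do the work, as an engineer would, in place of code of your own. Each camera call takes 0.05 s, during which the arm holds its last target.

## Working session

There is one attempt and no reset: what is moved stays moved. The work goes in short steps, Python scripts to look and compute and a shell command to move; the robot and the scene stay as the last step left them, time stands still between calls to the robot, and variables do not carry over. Pictures are saved under pics/ and viewed, and the job is handed in when it is done.

```bash
ls; mkdir -p pics; python3 - <<'E'
from bench import telemetry, viewer, r
import cv2
print(telemetry.sense())
for n in ["scene","side","wrist"]:
    cv2.imwrite(f"pics/{n}0.png",viewer.snapshot(n)[:,:,::-1])
    print(n,viewer.camera_model(n))
E
```

```text
pics
{'time': 0.0, 'joint_pos': array([-4.89335641e+00,  7.51702777e+00,  8.53306781e+01, -1.29370064e-03,
        8.72606964e+01, -4.89328842e+00]), 'qd': array([-0.08422596, -0.00503246, -0.00184501, -0.06347739,  0.00546757,
        0.08835527]), 'joint_efforts': array([-1.90700346e-03, -5.69404185e+01, -5.00557995e+01, -2.19391650e-04,
        1.44415747e-02,  7.24149572e-05]), 'tool_pos': array([5.99405651e+02, 6.14257913e-02, 2.11011043e+02]), 'tcp_rot': array([-1.79891883e+02, -7.95933946e-03,  8.99999876e+01]), 'ft_force': array([ 0.4857643 , -0.73362311, -0.13773144]), 'wrist_torque': array([-0.00739382,  0.06009228, -0.03444105]), 'finger_gap': 85.25943120414074}
scene {'fx': 390.1204209887319, 'fy': 390.1204209887319, 'cx': 256.4684173140284, 'cy': 190.887908978638, 'cam_to_world': array([[-8.14193606e-01, -4.08803003e-01,  4.12272818e-01,
         1.66572986e+02],
       [-5.80580607e-01,  5.77996921e-01, -5.73450712e-01,
         5.68265866e+02],
       [-3.86404641e-03, -7.06257506e-01, -7.07944493e-01,
         6.81272043e+02],
       [ 0.00000000e+00,  0.00000000e+00,
[... 271 characters left out ...]
29e-01, -5.62173262e-01,  6.63681496e-01,
        -5.10427047e+02],
       [ 2.26998103e-02, -7.71111715e-01, -6.36295090e-01,
         6.29529093e+02],
       [ 0.00000000e+00,  0.00000000e+00,  0.00000000e+00,
         1.00000000e+00]])}
wrist {'fx': 300.71331046655484, 'fy': 300.71331046655484, 'cx': 260.79547181595996, 'cy': 193.5360272072697, 'mount': array([[-1.41479164e-03, -9.62448364e-01, -2.71461131e-01,
         6.90042221e+01],
       [ 9.99998925e-01, -1.46633979e-03, -1.29439747e-05,
        -1.99875040e-01],
       [-3.85596350e-04, -2.71460857e-01,  9.62449403e-01,
        -1.60561370e+02],
       [ 0.00000000e+00,  0.00000000e+00,  0.00000000e+00,
         1.00000000e+00]])}
```

View pics/scene0.png

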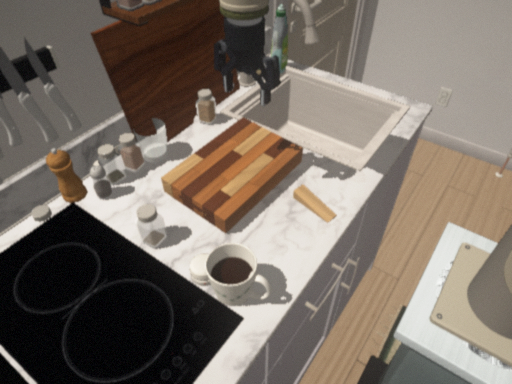

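View pics/side0.png

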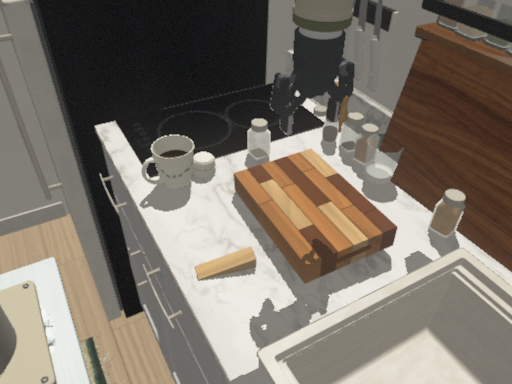

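View pics/wrist0.png

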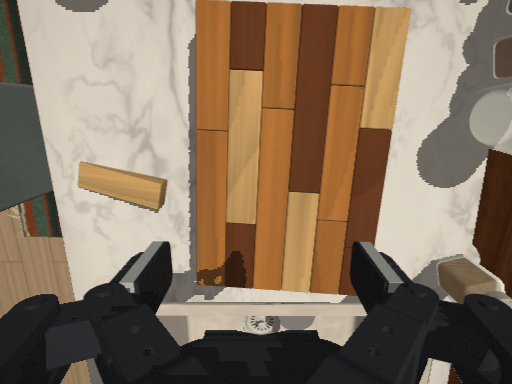

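```bash
cat > h.py <<'E'
import numpy as np, cv2
from scipy.spatial.transform import Rotation as R
from bench import telemetry, viewer, r
def T(s):
    M=np.eye(4); M[:3,:3]=R.from_euler('xyz',s['tcp_rot'],degrees=True).as_matrix(); M[:3,3]=s['tool_pos']; return M
def cam(n,s=None):
    c=viewer.camera_model(n)
    K=(c['fx'],c['fy'],c['cx'],c['cy'])
    return K,(c['cam_to_world'] if 'cam_to_world' in c else T(s)@c['mount'])
def pt(n,uv,z=0,s=None):
    K,M=cam(n,s); u,v=uv
    d=M[:3,:3]@np.array([(u-K[2])/K[0],(v-K[3])/K[1],1]); o=M[:3,3]
    return o+d*(z-o[2])/d[2]
def proj(n,p,s=None):
    K,M=cam(n,s); q=np.linalg.inv(M)@np.append(p,1)
    return K[0]*q[0]/q[2]+K[2],K[1]*q[1]/q[2]+K[3]
def crop(src,dst,x0,y0,x1,y1,k):
    im=cv2.imread(src)[y0:y1,x0:x1]; cv2.imwrite(dst,cv2.resize(im,None,fx=k,fy=k,interpolation=cv2.INTER_CUBIC))
def shot(n,name):
    s=telemetry.sense(); cv2.imwrite(f"pics/{name}.png",viewer.snapshot(n)[:,:,::-1]); return s
E
python3 - <<'E'
from h import *
a=cv2.imread('pics/wrist0.png')[140:230,60:210]; b=cv2.imread('pics/side0.png')[235:290,180:280]; c=cv2.imread('pics/scene0.png')[175:230,280:350]
cv2.imwrite('pics/c1.png',cv2.resize(a,None,fx=5,fy=5,interpolation=cv2.INTER_CUBIC))
cv2.imwrite('pics/c2.png',cv2.resize(b,None,fx=7,fy=7,interpolation=cv2.INTER_CUBIC))
cv2.imwrite('pics/c3.png',cv2.resize(c,None,fx=8,fy=8,interpolation=cv2.INTER_CUBIC))
E
```

```text
(no output)
```

View pics/c1.png

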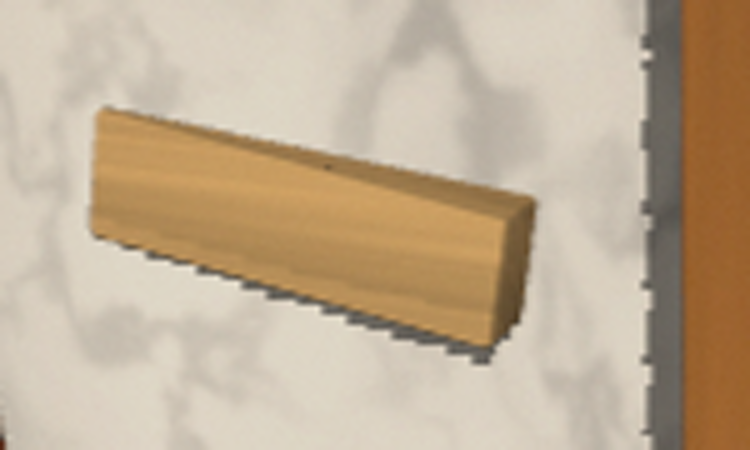

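View pics/c2.png

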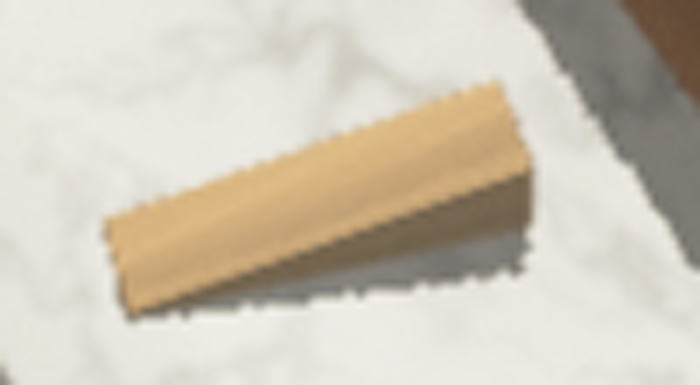

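View pics/c3.png

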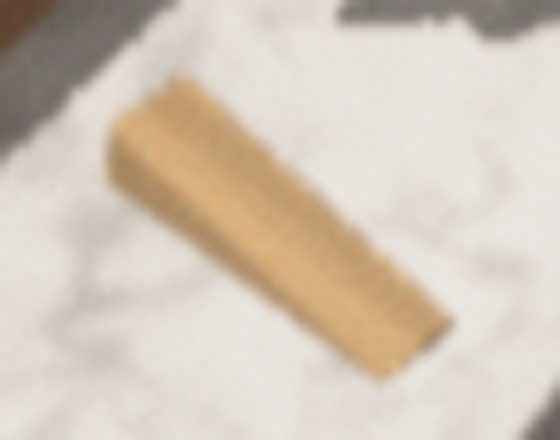

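```bash
python3 - <<'E'
from h import *
crop('pics/scene0.png','pics/c4.png',150,110,310,240,5)
crop('pics/side0.png','pics/c5.png',225,140,400,275,4)
crop('pics/scene0.png','pics/c6.png',120,190,270,310,5)
crop('pics/side0.png','pics/c7.png',130,110,290,200,5)
E
```

```text
(no output)
```

View pics/c4.png

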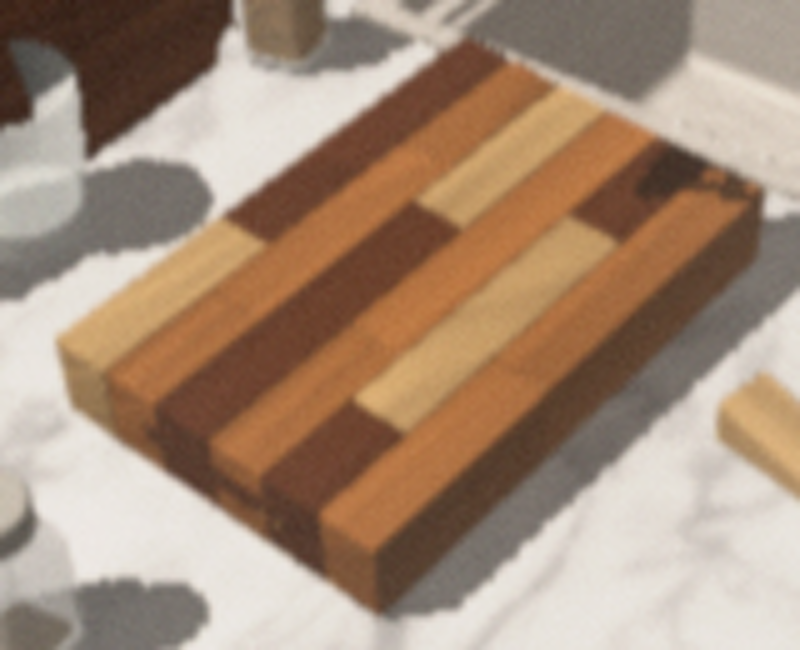

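View pics/c5.png

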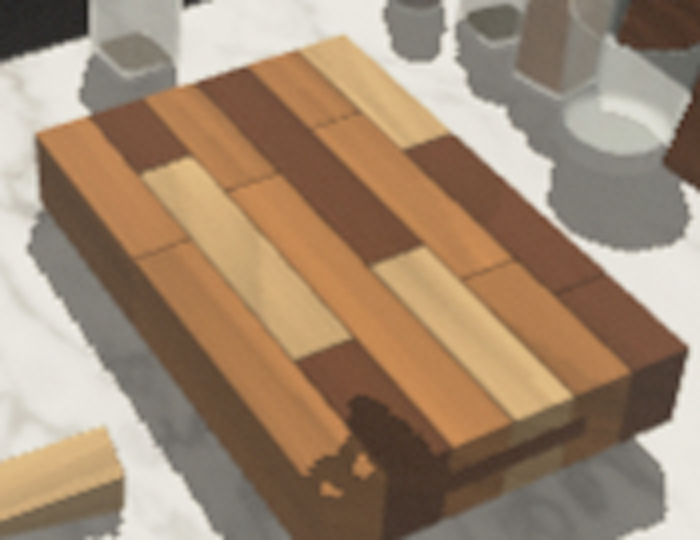

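View pics/c6.png

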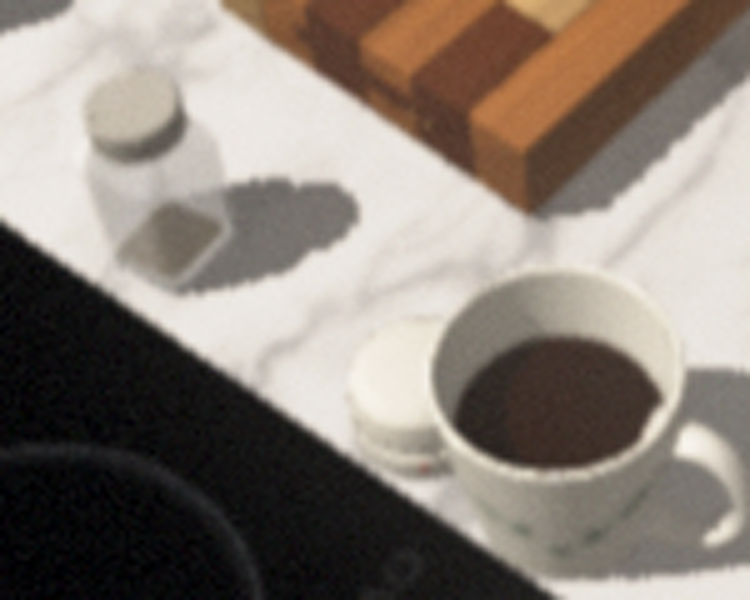

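View pics/c7.png

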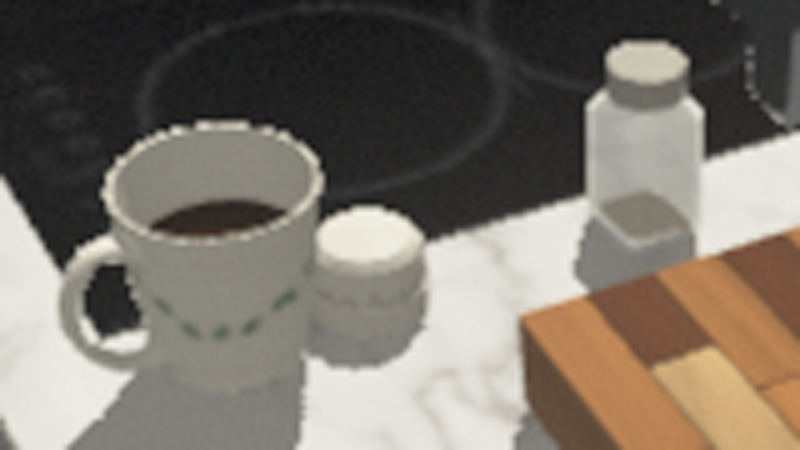

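```bash
cat > fit.py <<'E'
from h import *
from scipy.optimize import least_squares
S0=dict(tool_pos=np.array([599.4,0.06,211.0]),tcp_rot=np.array([-179.89,-.008,90.]))
def fit(obs,x0,flat,s=S0):
    def f(p):
        if flat: Rm=R.from_euler('z',p[2]); t=np.array([p[0],p[1],0])
        else: Rm=R.from_euler('xyz',p[3:]); t=p[:3]
        return np.concatenate([np.array(proj(n,Rm.apply(q)+t,s))-uv for n,q,uv in obs])
    o=least_squares(f,x0,loss='soft_l1'); return o.x,o.fun.reshape(-1,2)
if __name__=='__main__':
    t,b=62,12
    B=dict(NL=(-100,150,t),FL=(100,150,t),FR=(100,-150,t),NR=(-100,-150,t),nl=(-100,150,b),fl=(100,150,b),nr=(-100,-150,b),fr=(100,-150,b))
    o=[('scene',B[k],v) for k,v in dict(NL=(225.4,219.6),FL=(162,179),FR=(245,117.6),NR=(302.4,149),nl=(226,232.4),fl=(164.4,190.4),nr=(301.6,162.4)).items()]
    o+=[('side',B[k],v) for k,v in dict(NL=(234.5,173.75),FL=(311.25,149.25),FR=(396.75,227.5),nl=(235.5,191),fr=(393,244.5)).items()]
    o+=[('wrist',B[k],v) for k,v in dict(NL=(196,2),FL=(410,8),NR=(197,287),FR=(351,293)).items()]
    x,e=fit(o,[620,60,0,0,0,0],False); print('block',x[:3].round(1),np.degrees(x[3:]).round(2)); print(e.round(1).tolist())
    L=dict(pl=(55,-17,2.5),pr=(55,17,2.5),tl=(-55,-17,24.5),tr=(-55,17,24.5),bl=(-55,-17,0),br=(-55,17,0))
    o=[('wrist',L[k],v) for k,v in dict(pl=(79.4,161.4),pr=(78.4,187),tl=(161.4,184),bl=(167.4,180),tr=(158,209.6),br=(163.6,205)).items()]
    o+=[('side',L[k],v) for k,v in dict(pl=(195,266.1),pr=(198.3,280),tl=(251.4,247.1),tr=(255.7,258.3),br=(255.7,267.9)).items()]
    o+=[('scene',L[k],v) for k,v in dict(tr=(302.5,184.75),tl=(294,191.25),bl=(294,197.75),pr=(336.9,215.25),pl=(328.1,222.25)).items()]
    x,e=fit(o,[430,0,np.pi],True); print('wedge',x[:2].round(1),np.degrees(x[2]).round(2)); print(e.round(1).tolist())
    # mug, timer, jar
    print('mug rim L/R scene', pt('scene',(120+430/5,190+375/5),95),pt('scene',(120+683/5,190+350/5),95))
    print('mug rim side', pt('side',(130+105/5,110+190/5),95),pt('side',(130+323/5,110+190/5),95),pt('side',(130+215/5,110+122/5),95))
    print('mug handle', pt('scene',(120+745/5,190+490/5),50),pt('side',(130+62/5,110+300/5),50))
    print('timer top side', pt('side',(130+370/5,110+245/5),42))
    print('jar', pt('side',(130+648/5,110+65/5),96))
E
python3 fit.py
```

```text
block [632.6  10.8  -3.9] [-0.95 -2.45 -2.74]
[[-0.1, 0.0], [-1.1, -1.8], [-2.2, -0.4], [1.1, -1.2], [0.2, 1.3], [-0.2, 1.2], [-0.2, -0.3], [-1.8, 0.7], [-0.7, 0.2], [0.5, 2.1], [-1.6, 1.0], [-0.5, 3.5], [-1.0, -1.1], [1.1, 1.0], [0.2, -2.0], [15.4, 3.3]]Traceback (most recent call last):
  File "fit.py", line 21, in <module>
    x,e=fit(o,[430,0,np.pi],True); print('wedge',x[:2].round(1),np.degrees(x[2]).round(2)); print(e.round(1).tolist())
        ~~~^^^^^^^^^^^^^^^^^^^^^^
  File "fit.py", line 9, in fit
    o=least_squares(f,x0,loss='soft_l1'); return o.x,o.fun.reshape(-1,2)
    return func(*args, **kwargs)
    result = trf(vector_fun.fun, vector_fun.jac, x0, f0, J0, lb, ub, ftol, xtol,
                 gtol, max_nfev, x_scale, loss_function, tr_solver,
                 tr_options.copy(), verbose, callback=callback_wrapped)
    return trf_no_bounds(
        fun, jac, x0, f0, J0, ftol, xtol, gtol, max_nfev, x_scale,
        loss_function, tr_solver, tr_options, verbose, callback=callback)
    J = jac(x)
    self._update_jac()
    ~~~~~~~~~~~~~~~~^^
    self.J = self.jac_wrapped(xp
[... 643 characters left out ...]
          ^^^^^^^
    f = np.atleast_1d(self.fun(x, *self.args, **self.kwargs))
                      ~~~~~~~~^^^^^^^^^^^^^^^^^^^^^^^^^^^^^^
    return np.atleast_1d(self.fun(x))
                         ~~~~~~~~^^^
    return self.f(x, *self.args, **self.kwargs)
           ~~~~~~^^^^^^^^^^^^^^^^^^^^^^^^^^^^^^
  File "fit.py", line 8, in f
    return np.concatenate([np.array(proj(n,Rm.apply(q)+t,s))-uv for n,q,uv in obs])
                                    ~~~~^^^^^^^^^^^^^^^^^^^
  File "h.py", line 15, in proj
    K,M=cam(n,s); q=np.linalg.inv(M)@np.append(p,1)
        ~~~^^^^^
  File "h.py", line 7, in cam
    c=viewer.camera_model(n)
ValueError: time passes only in moves, steps and waits
```

```bash
python3 - <<'E'
s=open('h.py').read()
s=s.replace("    c=viewer.camera_model(n)\n","    c=CM[n]\n").replace("def cam(","import pickle,os\nif os.path.exists('cm.pkl'): CM=pickle.load(open('cm.pkl','rb'))\nelse:\n    CM={n:viewer.camera_model(n) for n in ['scene','side','wrist']}; pickle.dump(CM,open('cm.pkl','wb'))\ndef cam(")
open('h.py','w').write(s)
f=open('fit.py').read()
f=f.replace("        else:","        elif len(p)==3: Rm=R.from_euler('z',p[2])*R.from_rotvec(-0.058*np.array([.504,.864,0])); t=np.array([p[0],p[1],0])\n        else:")
f=f.replace(",FR=(351,293)","").replace("    L=dict","    x,e=fit(o,[630,10,0],False); print('block3',x[:2].round(1),np.degrees(x[2]).round(2)); print(e.round(1).tolist())\n    L=dict")
open('fit.py','w').write(f)
E
python3 fit.py
```

```text
block [633.2  10.1  -2.4] [-1.48 -2.86 -2.68]
[[-0.1, 0.1], [-1.2, -2.1], [-2.3, -1.5], [1.1, -2.0], [0.2, 1.2], [-0.3, 0.8], [-0.2, -1.1], [-1.7, 1.0], [-0.6, -0.0], [1.0, 0.7], [-1.2, 1.3], [0.2, 2.3], [-0.7, -0.7], [1.6, 0.7], [0.1, -0.9]]
block3 [632.9   9.9] -2.82
[[-0.2, -0.4], [-1.3, -2.8], [-2.1, -2.4], [1.3, -2.8], [0.2, 0.6], [-0.3, 0.2], [0.1, -1.9], [-1.7, 0.2], [-0.5, -0.7], [1.2, -0.3], [-1.2, 0.7], [0.5, 1.4], [-1.1, -1.5], [2.6, 0.3], [-0.9, 0.4]]
wedge [423.4 -21.8] 527.51
[[-0.6, -0.1], [-1.1, 0.2], [0.1, 0.1], [0.2, -0.5], [-0.1, 1.0], [0.6, -0.6], [-1.2, 0.2], [-0.9, 0.2], [-0.8, -0.8], [0.1, 1.0], [-0.2, 0.2], [0.1, -1.7], [-1.2, -1.6], [-1.8, -0.9], [-0.3, -1.0], [-1.2, -0.5]]
mug rim L/R scene [473.03764494 297.60736083  95.        ] [405.55136265 236.62087203  95.        ]
mug rim side [398.36155465 282.26667549  95.        ] [481.83123279 238.55825853  95.        ] [460.50099134 312.00373125  95.        ]
mug handle [369.66270618 248.14297239  50.        ] [370.15783849 275.1106659   50.        ]
timer top side [511.19903443 260.87116942  42.        ]
jar [659.74968019 263.45267907  96.        ]
```

```bash
python3 -m inch '[[[-1,-5,4],[0,0,-0.3],0.65],[[-2,-10,8],[0,0,-0.6],0.65],[[-2.9,-14.5,12],[0,0,-0.9],0.65],[[-2.9,-14.5,12],[0,0,-1.2],0.65],[[-2.9,-14.5,12],[0,0,-1.353],0.65],[[-2.9,-14.5,12],[0,0,-1.353],0.65],[[-2.9,-14.5,12],[0,0,-1.353],0.65],[[-2.9,-14.5,12],[0,0,-1.353],0.65],[[-2.9,-14.5,12],[0,0,-1.353],0.65],[[-2.9,-14.5,12],[0,0,-1.353],0.65],[[-2.9,-14.5,12],[0,0,-1.353],0.65],[[-2.9,-14.5,12],[0,0,-1.353],0.65]]' 40; python3 - <<'E'
from h import *
s=shot('wrist','w1'); print(s)
E
```

```text
time: 1.35
tool_pos: [454.9, -29.0, 92.0]
tcp_rot: [-180.0, -0.0, 167.3]
ft_force: [-0.4, -0.1, 0.4]
finger_gap: 55.5
{'time': 1.35, 'joint_pos': array([-1.00928222e+01, -1.00605991e+01,  1.15368577e+02,  4.58280577e-04,
        7.47023966e+01, -8.74105270e+01]), 'qd': array([-0.01417851,  0.08091549, -0.06943386,  0.04338526, -0.03727579,
       -0.78412908]), 'joint_efforts': array([-3.90303278e-03, -3.79541838e+01, -4.71165597e+01, -7.86403580e-04,
        3.47714675e-03,  1.57830032e-02]), 'tool_pos': array([454.9189584 , -28.96683536,  92.00841398]), 'tcp_rot': array([-1.79999973e+02, -1.03838598e-02,  1.67317584e+02]), 'ft_force': array([-0.39927896, -0.09045965,  0.40661296]), 'wrist_torque': array([-0.01357242,  0.0345827 , -0.03639735]), 'finger_gap': 55.54598283599509}
```

View pics/w1.png

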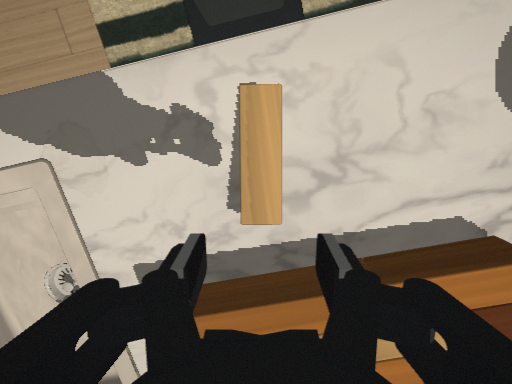

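```bash
python3 - <<'E'
from h import *
s=dict(tool_pos=np.array([454.92,-28.97,92.0]),tcp_rot=np.array([-180,-.01,167.32]))
M=T(s)
for uv,z in [((241,224),24.5),((282,224),24.5),((240,84),2.5),((281.5,84),2.5)]:
    p=pt('wrist',uv,z,s); print(p.round(1),(np.linalg.inv(M)@np.append(p,1)).round(1)[:3])
E
```

```text
[471.8 -49.5  24.5] [-21.  -16.3  67.5]
[479.1 -17.   24.5] [-21.   17.   67.5]
[365.8 -25.7   2.5] [ 87.7 -16.4  89.5]
[373.    6.    2.5] [87.6 16.1 89.5]
```

```bash
python3 -m inch '[[[0,0,3],[0,0,0],0.65],[[0,0,6],[0,0,0],0.65],[[0,0,7.5],[0,0,0],0.65],[[0,0,7.9],[0,0,0],0.65],[[0,0,7.9],[0,0,0],0.65],[[0,0,7.9],[0,0,0],0.3],[[0,0,7.9],[0,0,0],0.3],[[0,0,7.9],[0,0,0],0.3],[[0,0,7.9],[0,0,0],0.3],[[0,0,7.9],[0,0,0],0.3]]' 40
python3 - <<'E'
from h import *
s=shot('wrist','w2'); shot('side','s2'); crop('pics/s2.png','pics/s2c.png',150,150,310,290,5)
E
```

```text
time: 2.4
tool_pos: [455.3, -29.0, 13.4]
tcp_rot: [-180.0, 0.0, 167.5]
ft_force: [-0.9, -0.4, 0.5]
finger_gap: 25.8
```

View pics/s2c.png

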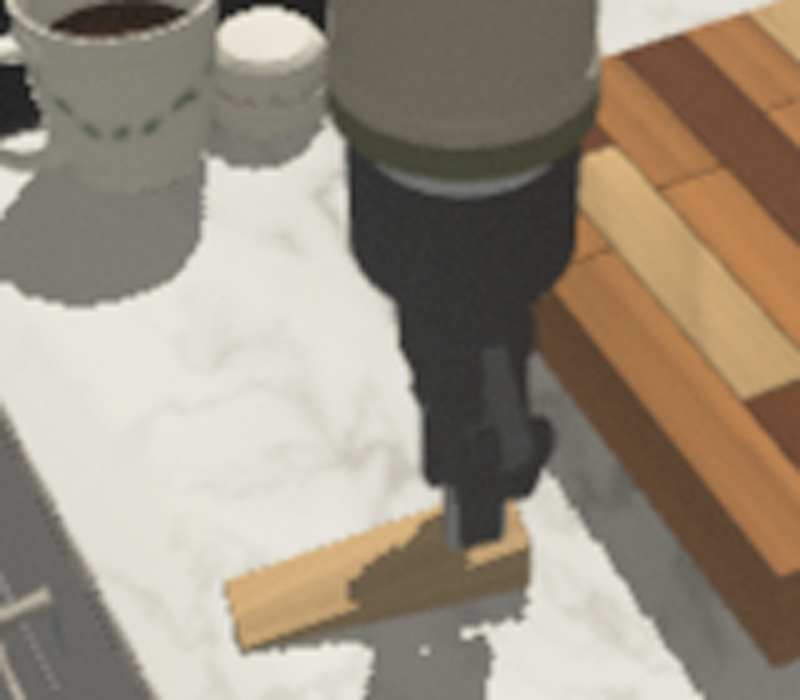

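View pics/w2.png

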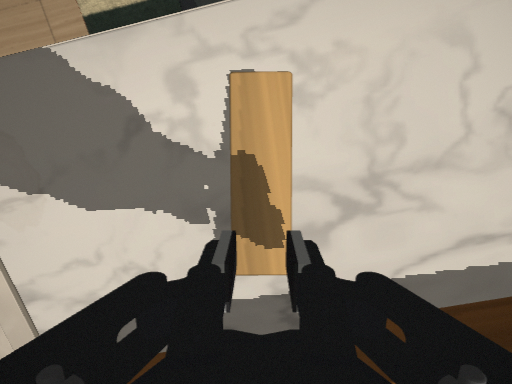

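```bash
python3 - <<'E'
from h import *
s=telemetry.sense(); print(s['finger_gap'],s['tool_pos'],s['tcp_rot'],s['ft_force'])
M=T(s)
for z in (0,5,11):
  for y in (-17,-13,13,17):
    p=(M@[0,y,z,1])[:3]; print(y,z,np.round(proj('wrist',p,s)),np.round(proj('side',p)))
for q in [(455,-12,0),(455,-12,20)]: print(q,proj('side',q))
crop('pics/w2.png','pics/w2c.png',190,210,330,340,5)
E
```

```text
25.351889546787483 [455.08544113 -28.98919048  13.23449395] [1.79999662e+02 1.26023862e-02 1.67518620e+02] [-0.38142769  0.25531865  0.39511072]
-17 0 [232. 233.] [244. 266.]
-13 0 [239. 233.] [243. 264.]
13 0 [284. 233.] [240. 254.]
17 0 [291. 233.] [239. 253.]
-17 5 [232. 230.] [244. 268.]
-13 5 [239. 230.] [243. 266.]
13 5 [283. 230.] [240. 256.]
17 5 [290. 230.] [239. 255.]
-17 11 [233. 226.] [244. 270.]
-13 11 [240. 226.] [243. 268.]
13 11 [282. 226.] [240. 258.]
17 11 [289. 226.] [239. 257.]
(455, -12, 0) (np.float64(237.32838979598273), np.float64(258.0857490663892))
(455, -12, 20) (np.float64(237.2798864212162), np.float64(250.93744337719173))
```

View pics/w2c.png

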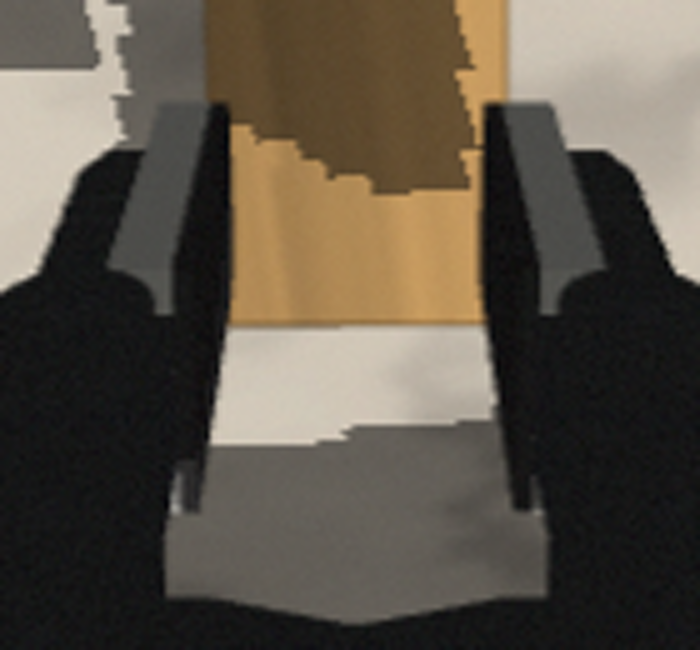

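```bash
python3 -m inch '[[[0,0,0],[0,0,0],0.65],[[0,0,0],[0,0,0],0.65],[[0,0,0],[0,0,0],0.65],[[0,0,0.3],[0,0,0],0.65],[[0,0,0.6],[0,0,0],0.65],[[0,0,0.6],[0,0,0],0.65]]' 40
python3 - <<'E'
from h import *
s=shot('wrist','w3'); shot('side','s3'); crop('pics/s3.png','pics/s3c.png',190,220,270,290,8);crop('pics/w3.png','pics/w3c.png',170,200,350,330,4)
E
```

```text
time: 3.1
tool_pos: [454.4, -28.9, 6.4]
tcp_rot: [-180.0, -0.1, 167.5]
ft_force: [-1.1, 0.0, 0.6]
finger_gap: 55.6
```

View pics/s3c.png

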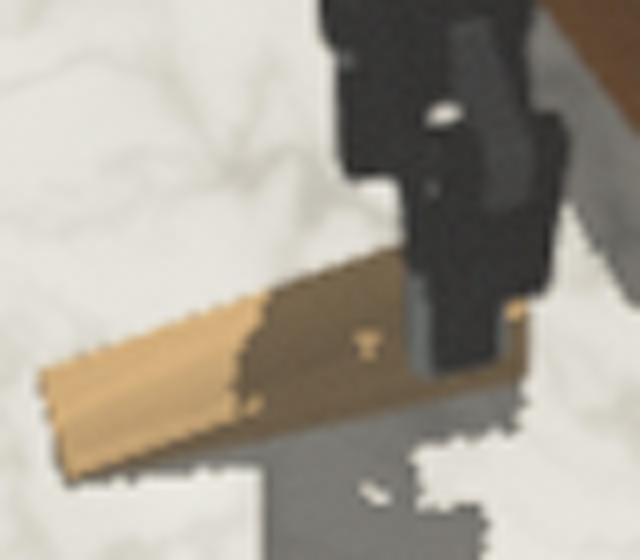

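View pics/w3c.png

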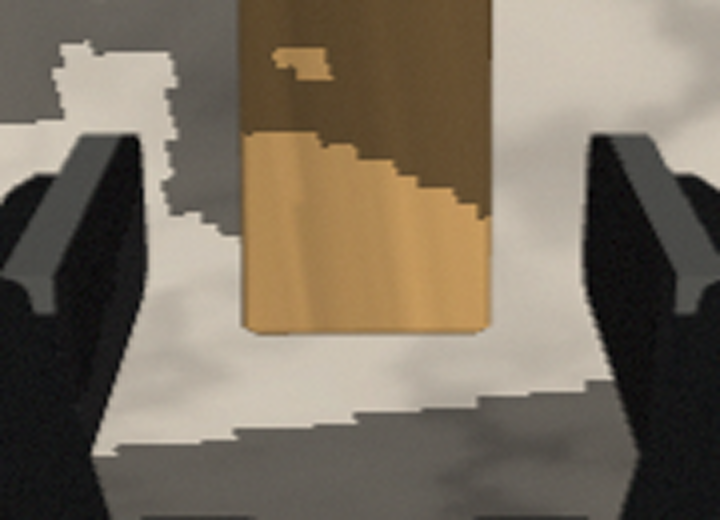

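```bash
python3 - <<'E'
from h import *
for uv in [(244,267),(250,265)]:
  for z in (0,5,10,15): print(uv,pt('side',uv,z).round(1))
E
```

```text
(244, 267) [455.7 -37.5   0. ]
(244, 267) [453.7 -41.3   5. ]
(244, 267) [451.6 -45.1  10. ]
(244, 267) [449.5 -48.8  15. ]
(250, 265) [468.  -38.6   0. ]
(250, 265) [465.8 -42.4   5. ]
(250, 265) [463.7 -46.1  10. ]
(250, 265) [461.5 -49.9  15. ]
```

```bash
python3 -m inch '[[[0,0,0.2],[0,0,0],0.65],[[0,0,0.4],[0,0,0],0.65],[[0,0,0.4],[0,0,0],0.65]]' 40
python3 - <<'E'
from h import *
s=shot('scene','n4'); crop('pics/n4.png','pics/n4c.png',230,120,350,230,6)
shot('side','s4'); crop('pics/s4.png','pics/s4c.png',190,200,270,290,7)
for x in (-11,11):
  for y in (-28,28):
    for z in (-20,0,11):
      p=(T(s)@[x,y,z,1])[:3]; print(x,y,z,np.round(proj('scene',p)),np.round(proj('side',p)))
E
```

```text
time: 3.5
tool_pos: [454.7, -28.9, 2.7]
tcp_rot: [-180.0, -0.0, 167.5]
ft_force: [0.2, 0.7, -0.7]
finger_gap: 55.4
-11 -28 -20 [309. 184.] [251. 266.]
-11 -28 0 [309. 190.] [251. 273.]
-11 -28 11 [308. 193.] [251. 277.]
-11 28 -20 [293. 195.] [243. 244.]
-11 28 0 [293. 201.] [243. 251.]
-11 28 11 [292. 204.] [243. 255.]
11 -28 -20 [316. 189.] [240. 268.]
11 -28 0 [315. 194.] [240. 276.]
11 -28 11 [315. 198.] [240. 280.]
11 28 -20 [300. 200.] [232. 246.]
11 28 0 [299. 206.] [232. 254.]
11 28 11 [299. 209.] [232. 258.]
```

View pics/n4c.png

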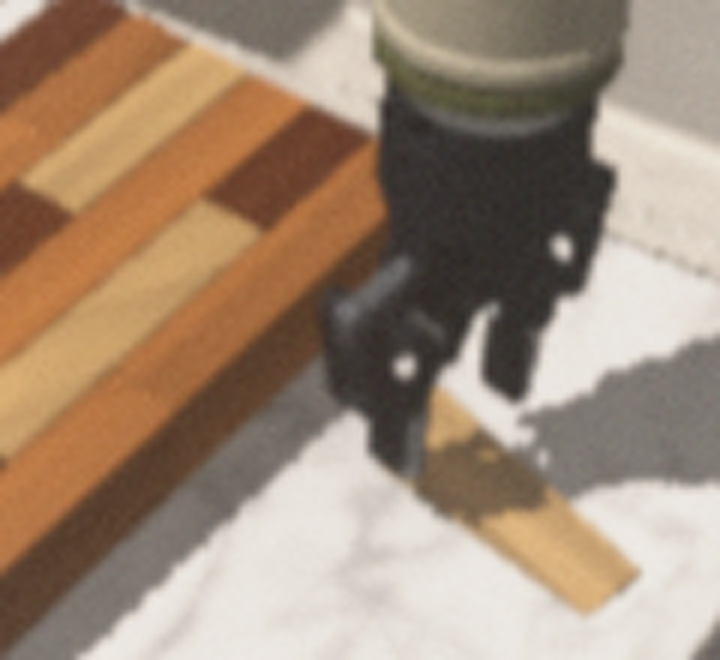

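View pics/s4c.png

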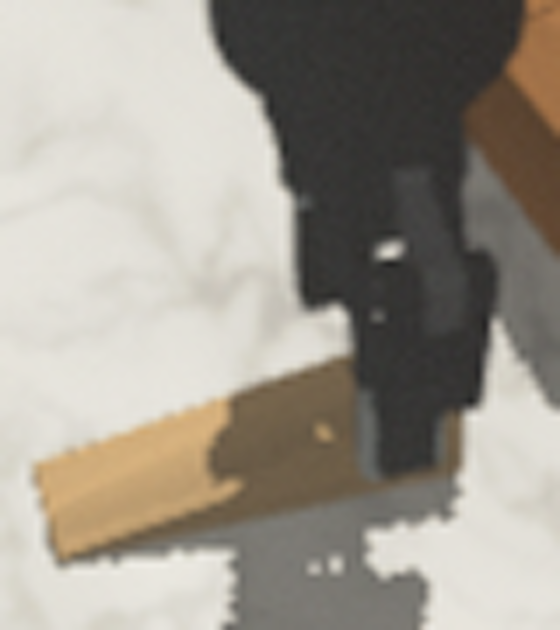

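```bash
python3 -m inch '[[[0,0,0.2],[0,0,0],0.65],[[0,0,0.4],[0,0,0],0.65],[[0,0,0.6],[0,0,0],0.65],[[0,0,0.8],[0,0,0],0.65],[[0,0,0.8],[0,0,0],0.65]]' 40
python3 - <<'E'
from h import *
s=shot('scene','n5'); crop('pics/n5.png','pics/n5c.png',230,120,350,230,6)
s=shot('wrist','w5'); crop('pics/w5.png','pics/w5c.png',170,200,350,330,4)
E
```

```text
time: 4.1
tool_pos: [454.6, -28.9, -5.3]
tcp_rot: [-180.0, -0.0, 167.5]
ft_force: [-0.4, 0.2, 1.3]
finger_gap: 55.5
```

View pics/n5c.png

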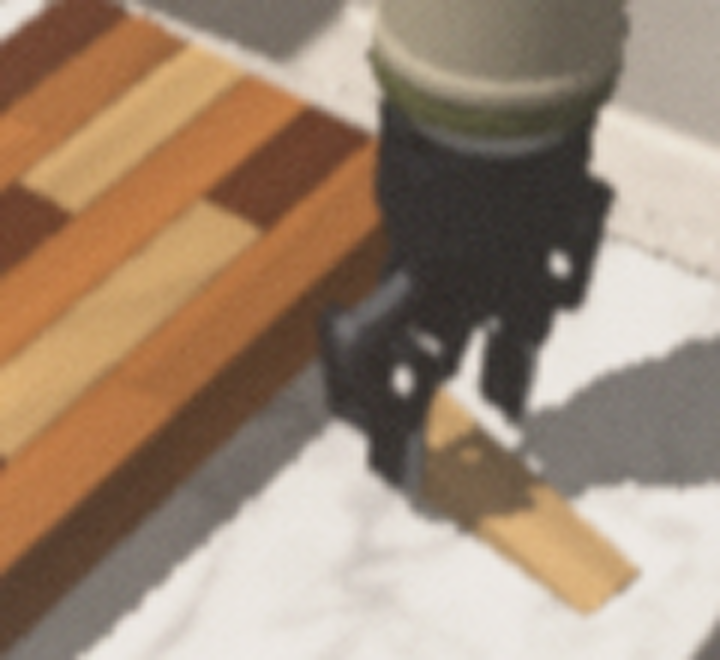

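View pics/w5c.png

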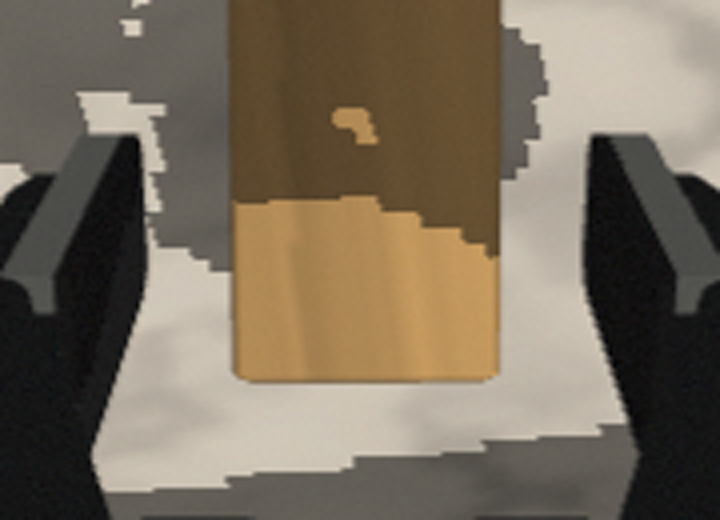

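```bash
python3 -m inch '[[[0,0,0.2],[0,0,0],0.65],[[0,0,0.4],[0,0,0],0.65],[[0,0,0.5],[0,0,0],0.65],[[0,0,0.5],[0,0,0],0.65]]' 40
python3 -m inch '[[[0,0,0],[0,0,0],0.35],[[0,0,0],[0,0,0],0.35],[[0,0,0],[0,0,0],0.35],[[0,0,0],[0,0,0],0.35],[[0,0,0],[0,0,0],0.35]]' 40
python3 - <<'E'
from h import *
s=shot('scene','n6'); crop('pics/n6.png','pics/n6c.png',230,120,350,230,6)
s=shot('wrist','w6'); crop('pics/w6.png','pics/w6c.png',170,200,350,330,4)
E
```

```text
time: 4.6
tool_pos: [454.8, -28.9, -10.2]
tcp_rot: [-180.0, -0.0, 167.5]
ft_force: [0.5, 0.7, -0.1]
finger_gap: 55.6
time: 5.1
tool_pos: [455.3, -29.0, -9.7]
tcp_rot: [180.0, 0.0, 167.5]
ft_force: [-0.2, 0.3, 3.6]
finger_gap: 33.1
```

View pics/n6c.png

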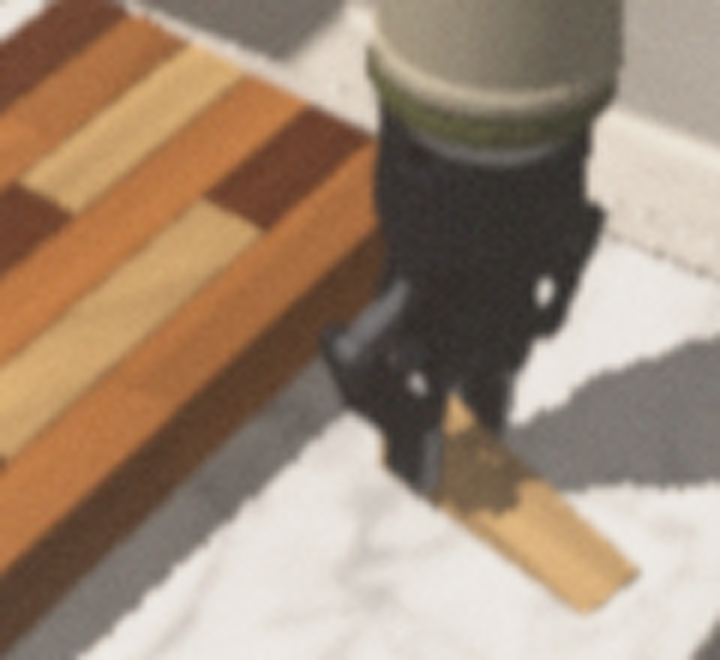

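View pics/w6c.png

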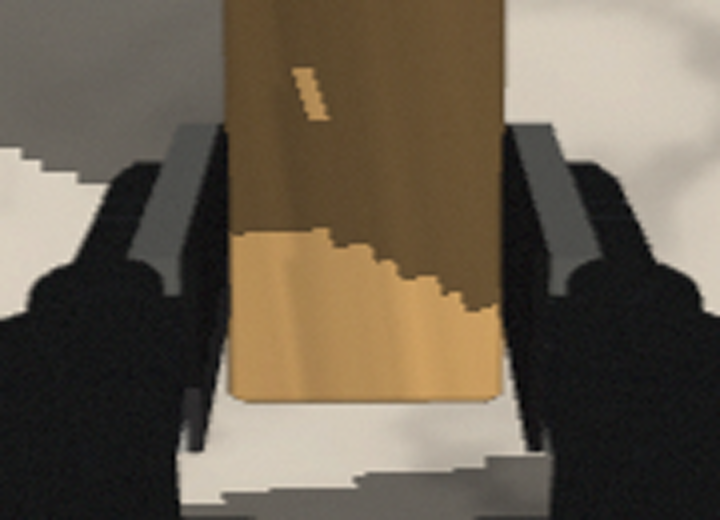

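```bash
python3 -m inch '[[[0,0,-2],[0,0,0],0.35],[[0,0,-4],[0,0,0],0.35],[[0,0,-5],[0,0,0.14],0.35],[[0.5,1,-5],[0,0,0.28],0.35],[[1,2,-5],[0,0,0.42],0.35],[[1.5,3,-5],[0,0,0.56],0.35],[[2,4,-5],[0,0,0.7],0.35],[[2.5,5,-5],[0,0,0.84],0.35],[[3,6,-5],[0,0,0.98],0.35],[[3.5,7,-5],[0,0,1.12],0.35],[[4,8,-5],[0,0,1.26],0.35],[[4.4,9,-5],[0,0,1.4],0.35],[[4.8,10,-5],[0,0,1.54],0.35],[[4.8,11,-5],[0,0,1.68],0.35],[[4.8,11.6,-5],[0,0,1.82],0.35],[[4.8,11.6,-5],[0,0,1.96],0.35],[[4.8,11.6,-5],[0,0,2.1],0.35],[[4.8,11.6,-5],[0,0,2.24],0.35],[[4.8,11.6,-5],[0,0,2.38],0.35],[[4.8,11.6,-5],[0,0,2.52],0.35]]' 40
python3 - <<'E'
from h import *
s=telemetry.sense(); print(s['tool_pos'],s['tcp_rot'],s['joint_pos'],s['finger_gap'])
Rb=R.from_rotvec([-.058*.504,-.058*.864,0]); Ry=R.from_euler('z',-2.75,degrees=True)
for nm,q in dict(place=(-100,75,12),press=(12,-110,62),NLcorner=(-100,150,12),NR=(-100,-150,12)).items():
    print(nm,((Ry*Rb).apply(q)+[633,10,0]).round(1))
E
```

```text
time: 7.2
tool_pos: [432.7, 94.6, 39.6]
tcp_rot: [-180.0, 0.1, 22.8]
ft_force: [-0.3, -1.0, -1.7]
finger_gap: 32.8
[432.66163885  94.60814339  39.5927372 ] [-1.79982535e+02  5.60419851e-02  2.28058888e+01] [ 5.69572101e+00 -8.11909273e+00  1.19592601e+02  2.19325154e-04
  6.85851913e+01  7.28897606e+01] 32.790681128437875
place [536.3  90.    4.8]
press [636.6 -98.4  65.7]
NLcorner [540.  164.9   2.6]
NR [ 525.4 -134.7   11.4]
```

```bash
python3 -m inch '[[[0,0,0],[0,0,0.14],0.35],[[0,0,1],[0,0,0.28],0.35],[[0,0,2],[0,0,0.42],0.35],[[0,0,3],[0,0,0.451],0.35],[[0,0,3],[0,0,0.451],0.35],[[0,0,3],[0,0,0.451],0.35]]' 40
python3 - <<'E'
from h import *
s=shot('scene','n7'); print(s['tool_pos'],s['tcp_rot'])
shot('side','s7');shot('wrist','w7')
crop('pics/n7.png','pics/n7c.png',200,150,330,260,6)
crop('pics/s7.png','pics/s7c.png',150,110,280,220,6)
E
```

```text
time: 7.8
tool_pos: [432.7, 94.6, 9.8]
tcp_rot: [180.0, 0.1, -2.6]
ft_force: [0.0, 0.0, -0.1]
finger_gap: 32.8
[432.6975605   94.60313775   9.8494343 ] [ 1.79990145e+02  6.49130794e-02 -2.62734342e+00]
```

View pics/n7c.png

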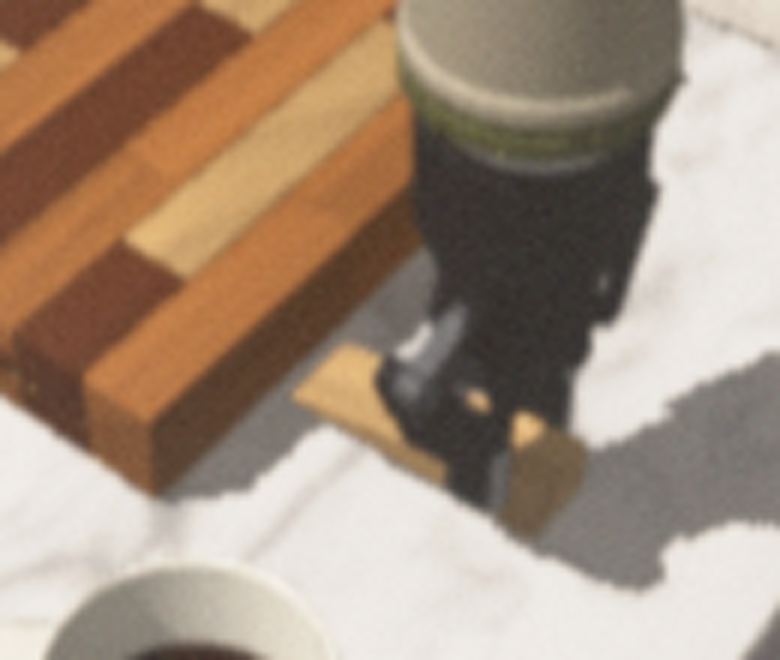

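View pics/s7c.png

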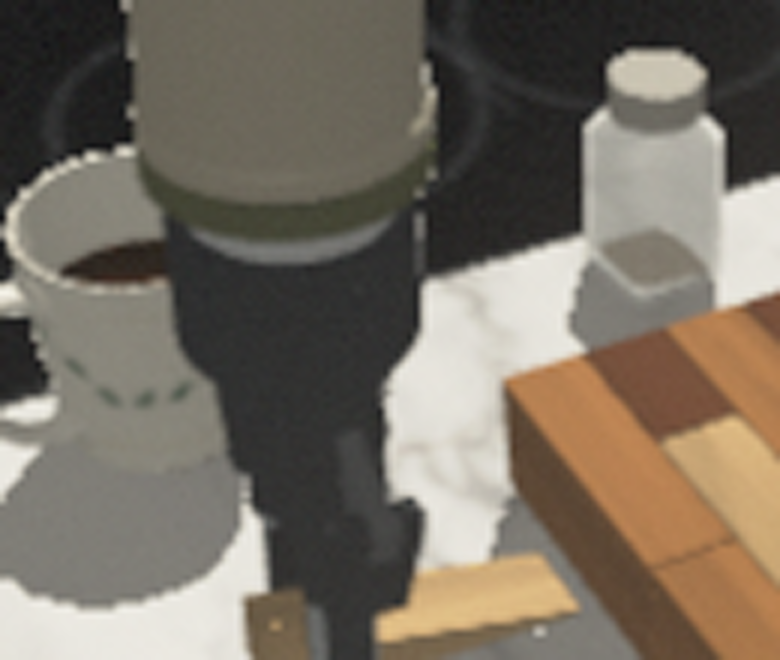

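View pics/w7.png

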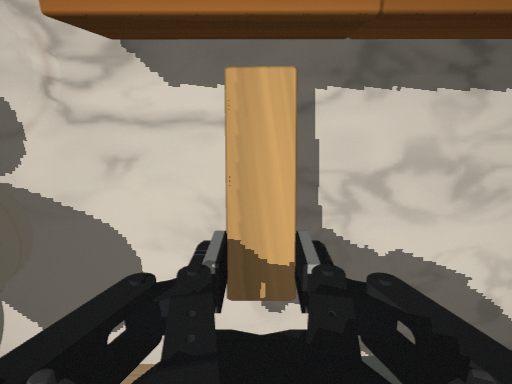

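```bash
python3 - <<'E'
from h import *
s=dict(tool_pos=np.array([432.7,94.6,9.85]),tcp_rot=np.array([180,.065,-2.65]))
M=T(s); I=np.linalg.inv(M)
def rep(uv,z,l):
    p=pt('wrist',uv,z,s); print(l,p.round(1),(I@np.append(p,1))[:3].round(1))
rep((112,38),2.6,'NL bottom'); rep((350,38),5.5,'bottom mid'); rep((510,40),8,'bottom r'); rep((45,11),52,'NL top')
for dz in (15,20,25):
  rep((225.5,67),dz+2.5,f'tip {dz}'); rep((296,67),dz+2.5,f'tipr {dz}')
  rep((229,300),dz+24.5,f'tail {dz}')
E
```

```text
NL bottom [539.6 165.    2.6] [103.5 -75.3   7.1]
bottom mid [533.3  45.7   5.5] [102.8  44.2   4.2]
bottom r [528.2 -32.    8. ] [101.3 122.1   1.7]
NL top [538.  165.2  52. ] [101.9 -75.4 -42.3]
tip 15 [521.4 107.3  17.5] [ 88.  -16.8  -7.7]
tipr 15 [519.8  74.   17.5] [87.9 16.5 -7.7]
tail 15 [410.  111.9  39.5] [-23.5 -16.3 -29.6]
tip 20 [520.7 106.8  22.5] [ 87.4 -16.2 -12.7]
tipr 20 [519.2  74.6  22.5] [ 87.3  16.  -12.7]
tail 20 [413.5 111.2  44.5] [-20.  -15.6 -34.6]
tip 25 [520.1 106.3  27.5] [ 86.7 -15.7 -17.7]
tipr 25 [518.6  75.2  27.5] [ 86.7  15.4 -17.7]
tail 25 [417.  110.4  49.5] [-16.4 -15.  -39.6]
```

```bash
python3 -m inch '[[[0,0,1],[0,0,0],0.35],[[0,0,1.6],[0,0,0],0.35],[[0,0,1.8],[0,0,0],0.35],[[0,0,1.9],[0,0,0],0.35],[[0,0,1.9],[0,0,0],0.35]]' 40
python3 - <<'E'
from h import *
s=telemetry.sense(); print(s['tool_pos'],s['ft_force'],s['wrist_torque'])
E
```

```text
time: 8.45
tool_pos: [433.0, 94.6, -9.1]
tcp_rot: [180.0, 0.0, -2.7]
ft_force: [1.2, 0.5, -2.2]
finger_gap: 32.7
[433.02259408  94.63291413  -9.11421219] [ 1.2070774   0.54762257 -2.15387831] [-0.02060272 -0.02111912  0.01836323]
```

```bash
python3 -m inch '[[[0,0,0.08],[0,0,0],0.35],[[0,0,0.08],[0,0,0],0.35],[[0,0,0.08],[0,0,0],0.45],[[0,0,0.08],[0,0,0],0.6],[[0,0,0.08],[0,0,0],0.6],[[0,0,-1],[0,0,0],0.6],[[0,0,-3],[0,0,0],0.6],[[0,0,-4.5],[0,0,0],0.4],[[-2,0,-4.5],[0,0,0],0.2],[[-4.2,0,-4.5],[0,0,0],0],[[-4.2,0,-4.5],[0,0,0],0],[[-4.2,0,-4.5],[0,0,0],0],[[-4.2,0,-4.5],[0,0,0],0]]' 40
python3 - <<'E'
from h import *
s=shot('wrist','w8'); print(s['tool_pos'],s['tcp_rot'],s['finger_gap'])
shot('side','s8'); crop('pics/s8.png','pics/s8c.png',150,130,280,240,6)
E
```

```text
time: 9.75
tool_pos: [392.3, 96.7, 36.8]
tcp_rot: [-180.0, -0.1, -2.7]
ft_force: [0.3, 1.2, -0.9]
finger_gap: 0.2
[392.32361062  96.66305845  36.82981238] [-1.79987379e+02 -9.07778512e-02 -2.70762474e+00] 0.18299786126978096
```

View pics/w8.png

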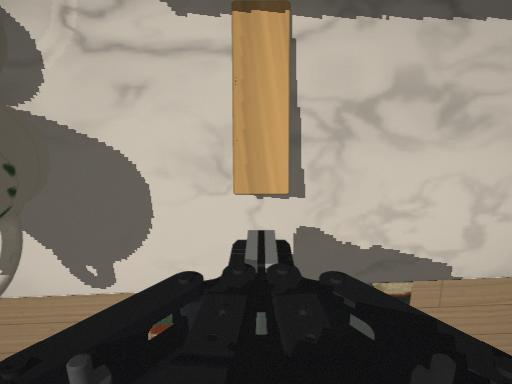

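View pics/s8c.png

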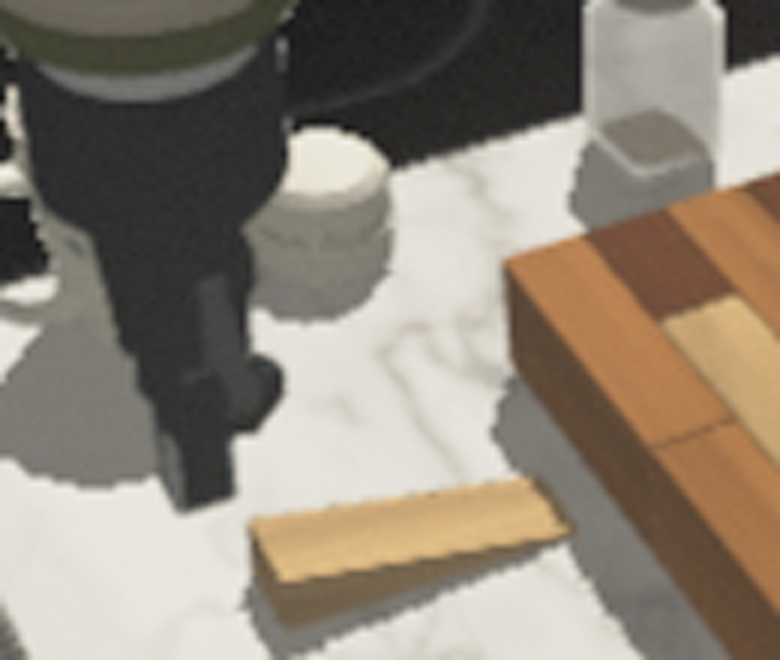

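```bash
python3 - <<'E'
from h import *
s=dict(tool_pos=np.array([392.3,96.7,36.8]),tcp_rot=np.array([180,.0,-2.71]))
I=np.linalg.inv(T(s))
for uv in ((233,194),(289,194)):
    p=pt('wrist',uv,24.5,s); print(p.round(1),(I@np.append(p,1))[:3].round(1))
for z in (-25,-20,-15,-10,0,11):
  print(z,[tuple(np.round(proj(n,(T(s)@[x,y,z,1])[:3],s),1)) for n in ('side','wrist') for x,y in ((-11,11),(11,11),(11,0))])
E
```

```text
[413.1 112.5  24.5] [ 20.  -16.8  12.3]
[411.4  79.1  24.5] [19.9 16.7 12.3]
-25 [(np.float64(178.7), np.float64(216.0)), (np.float64(189.6), np.float64(212.7)), (np.float64(187.7), np.float64(209.2)), (np.float64(283.0), np.float64(272.9)), (np.float64(283.9), np.float64(232.6)), (np.float64(261.3), np.float64(232.7))]
-20 [(np.float64(178.9), np.float64(217.9)), (np.float64(189.8), np.float64(214.6)), (np.float64(187.8), np.float64(211.1)), (np.float64(282.4), np.float64(267.9)), (np.float64(283.2), np.float64(228.7)), (np.float64(261.2), np.float64(228.7))]
-15 [(np.float64(179.2), np.float64(219.8)), (np.float64(190.0), np.float64(216.5)), (np.float64(188.0), np.float64(213.0)), (np.float64(281.7), np.float64(263.2)), (np.float64(282.5), np.float64(225.0)), (np.float64(261.2), np.float64(225.0))]
-10 [(np.float64(179.4), np.float64(221.7)), (np.float64(190.2), np.float64(218.4)), (np.float64(188.2), np.float64(214.9)), (np.float64(281.1), np.float64(258.7)), (np.float64(281.8), np.float64(221.5)), (np.float64(261.2), np.float64(221.5))]
0 [(np.float64(179.9), np.float64(225.5)), (np.float64(190.6), np.float64(222.1)), (np.float64(188.6), np.float64(218.6)), (np.float64(280.0), np.float64(250.5)), (np.float64(280.6), np.float64(215.1)), (np.float64(261.2), np.float64(215.2))]
11 [(np.float64(180.3), np.float64(229.5)), (np.float64(191.0), np.float64(226.1)), (np.float64(189.0), np.float64(222.7)), (np.float64(278.9), np.float64(242.5)), (np.float64(279.4), np.float64(208.9)), (np.float64(261.2), np.float64(208.9))]
```

```bash
python3 -m inch '[[[0,0,2],[0,0,0],0],[[0,0,4],[0,0,0],0],[[0,0,4.6],[0,0,0],0],[[0,0,4.9],[0,0,0],0],[[0,0,5.1],[0,0,0],0],[[0,0,5.1],[0,0,0],0],[[0,0,5.1],[0,0,0],0]]' 40
python3 - <<'E'
from h import *
s=shot('side','s9'); print(s['ft_force'],s['tool_pos']);  crop('pics/s9.png','pics/s9c.png',150,150,280,260,6)
E
```

```text
time: 10.55
tool_pos: [392.0, 96.7, -14.2]
tcp_rot: [-180.0, -0.1, -2.7]
ft_force: [0.2, -0.4, 0.6]
finger_gap: 0.0
[ 0.19774309 -0.39197643  0.55749618] [391.95404604  96.72720205 -14.19769094]
```

View pics/s9c.png

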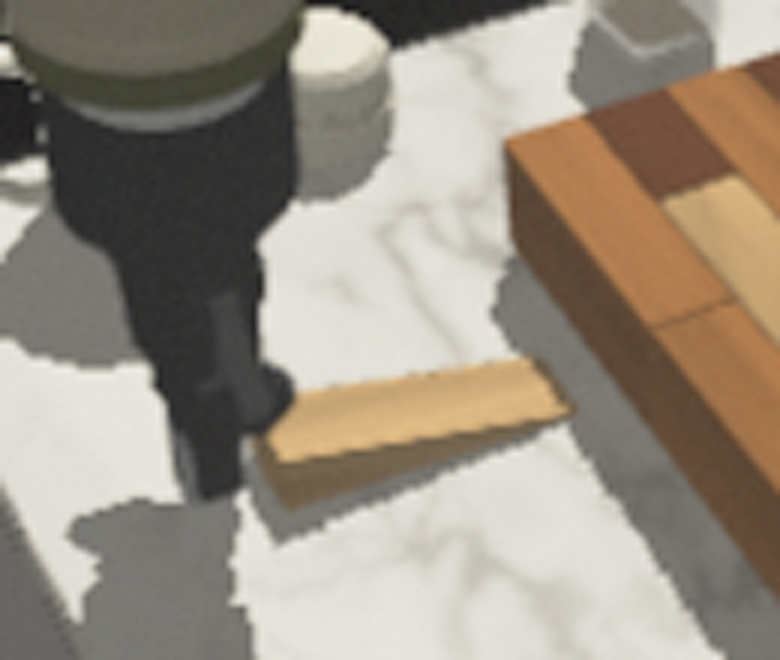

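```bash
python3 -m inch '[[[0.3,0,0],[0,0,0],0],[[0.6,0,0],[0,0,0],0],[[0.8,0,0],[0,0,0],0],[[1.0,0,0],[0,0,0],0],[[1.2,0,0],[0,0,0],0],[[1.4,0,0],[0,0,0],0],[[1.6,0,0],[0,0,0],0],[[1.8,0,0],[0,0,0],0],[[2.0,0,0],[0,0,0],0],[[2.2,0,0],[0,0,0],0],[[2.4,0,0],[0,0,0],0],[[2.6,0,0],[0,0,0],0],[[2.8,0,0],[0,0,0],0],[[2.8,0,0],[0,0,0],0]]' 40
python3 - <<'E'
from h import *
s=shot('wrist','w10'); print(s['ft_force'],s['tool_pos'])
shot('side','s10');crop('pics/s10.png','pics/s10c.png',150,150,280,260,6)
E
```

```text
time: 12.0
tool_pos: [419.6, 95.3, -14.8]
tcp_rot: [-180.0, -0.0, -2.7]
ft_force: [-0.5, -0.6, -0.2]
finger_gap: -0.0
[-0.47136457 -0.63103837 -0.22352507] [419.57518582  95.29412807 -14.82590656]
```

View pics/w10.png

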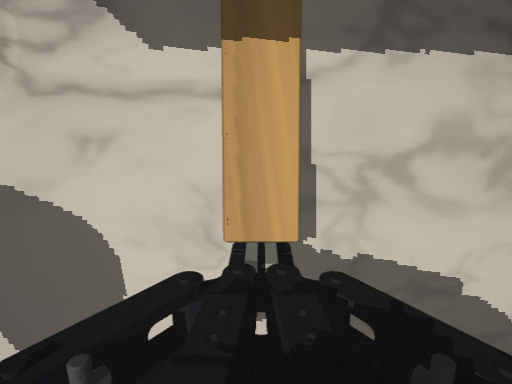

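View pics/s10c.png

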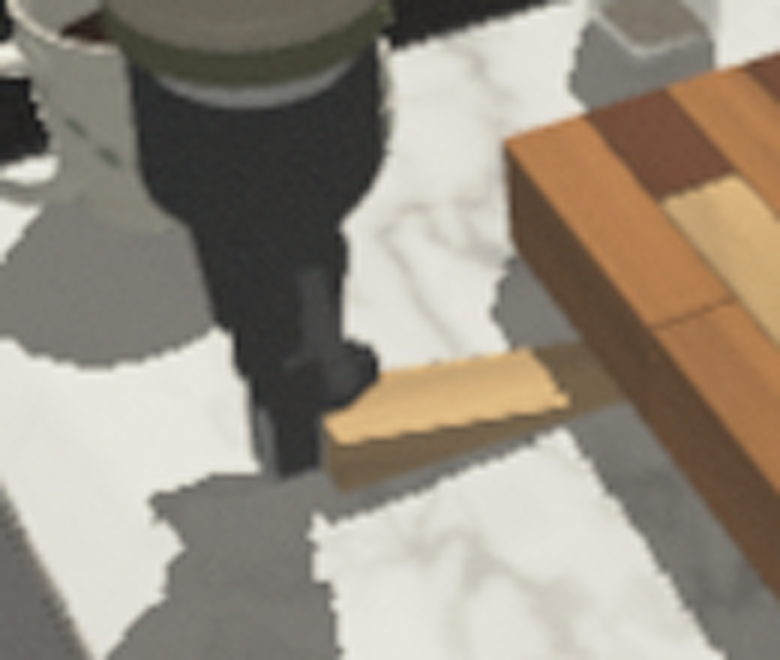

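```bash
python3 -m inch '[[[0.2,0,0],[0,0,0],0],[[0.4,0,0],[0,0,0],0],[[0.6,0,0],[0,0,0],0],[[0.8,0,0],[0,0,0],0],[[1.0,0,0],[0,0,0],0]]'
python3 -m inch '[[[0.15,0,0],[0,0,0],0],[[0.3,0,0],[0,0,0],0],[[0.45,0,0],[0,0,0],0],[[0.6,0,0],[0,0,0],0]]'
python3 -m inch '[[[0.15,0,0],[0,0,0],0],[[0.3,0,0],[0,0,0],0],[[0.45,0,0],[0,0,0],0],[[0.6,0,0],[0,0,0],0]]'
```

```text
time: 12.6
tool_pos: [429.0, 94.8, -15.0]
tcp_rot: [180.0, 0.1, -2.7]
ft_force: [-3.7, 0.0, 2.0]
finger_gap: 0.3
time: 13.0
tool_pos: [433.9, 94.6, -15.3]
tcp_rot: [180.0, 0.2, -2.7]
ft_force: [-7.2, 0.1, 6.2]
finger_gap: 0.2
time: 13.4
tool_pos: [439.9, 94.3, -15.2]
tcp_rot: [180.0, 0.2, -2.7]
ft_force: [-6.4, 0.1, 5.7]
finger_gap: 0.1
```

```bash
python3 - <<'E'
from h import *
s=shot('side','s11');print(s['ft_force'],s['tool_pos'],s['tcp_rot'])
F=[s['ft_force']]
s=shot('wrist','w11');F.append(s['ft_force']); shot('scene','n11')
F.append(telemetry.sense()['ft_force']); print(np.round(F,2))
crop('pics/s11.png','pics/s11c.png',150,150,280,260,6)
crop('pics/n11.png','pics/n11c.png',200,150,330,260,6)
E
```

```text
[-6.36386144  0.09554662  5.65638842] [439.94705491  94.29174368 -15.22858514] [ 1.79986524e+02  1.63261227e-01 -2.69675456e+00]
[[-6.36  0.1   5.66]
 [-6.44  0.08  3.91]
 [-4.33 -0.8   3.84]]
```

View pics/s11c.png

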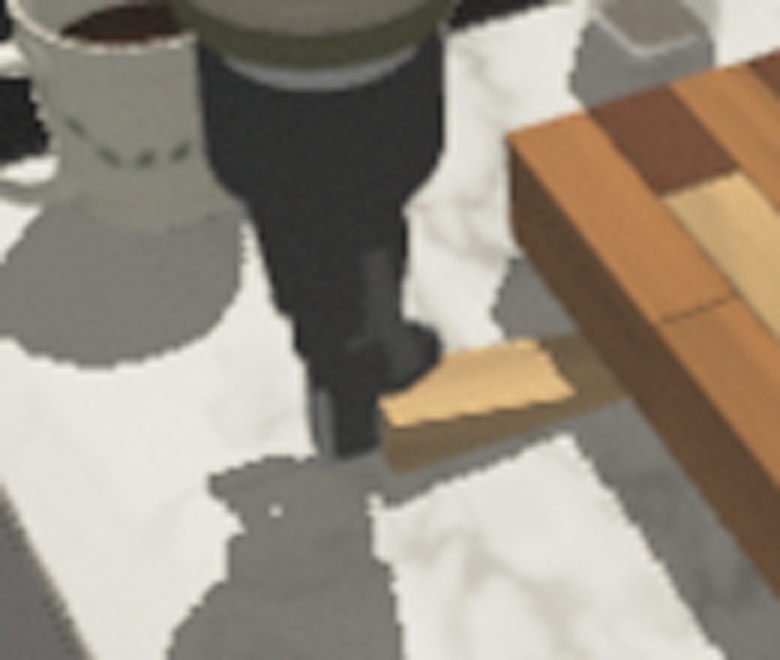

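View pics/n11c.png

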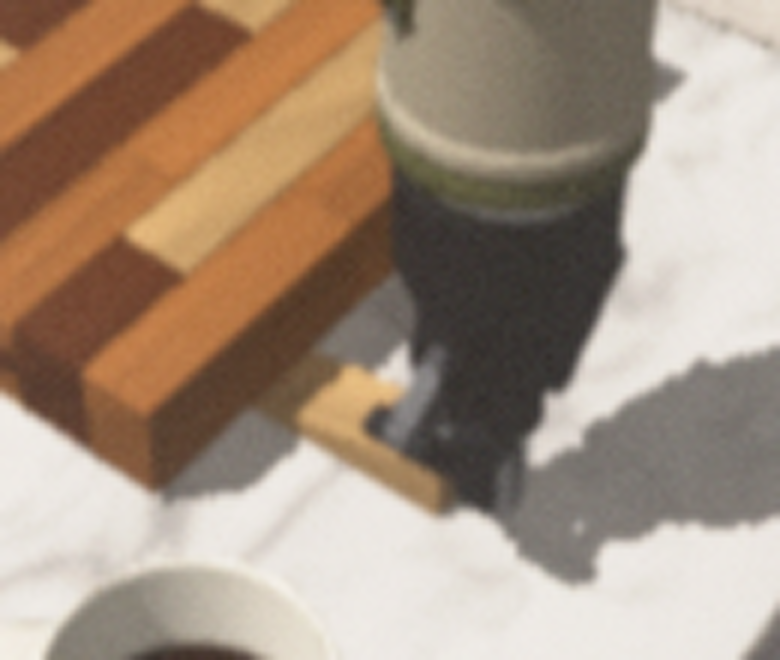

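View pics/w11.png

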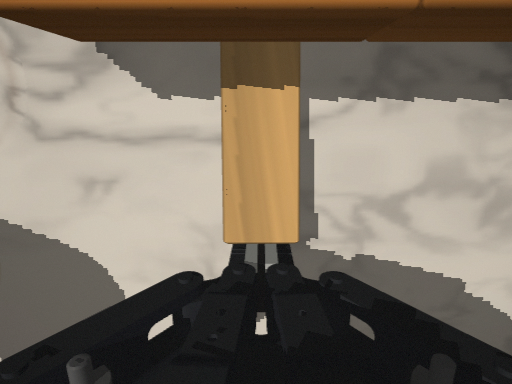

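```bash
python3 -m inch '[[[0.1,0,-0.03],[0,0,0],0],[[0.2,0,-0.05],[0,0,0],0],[[0.35,0,-0.05],[0,0,0],0],[[0.5,0,-0.05],[0,0,0],0]]'
python3 -m inch '[[[0.1,0,0],[0,0,0],0],[[0.2,0,0],[0,0,0],0],[[0.3,0,0],[0,0,0],0],[[0.4,0,0],[0,0,0],0]]'
python3 -m inch '[[[0.1,0,0],[0,0,0],0],[[0.2,0,0],[0,0,0],0]]'
python3 -m inch '[[[0.1,0,0],[0,0,0],0],[[0.2,0,0],[0,0,0],0]]'
```

```text
time: 13.95
tool_pos: [446.0, 94.0, -14.6]
tcp_rot: [180.0, 0.0, -2.7]
ft_force: [-3.3, -0.8, -0.6]
finger_gap: -0.2
time: 14.35
tool_pos: [450.3, 93.8, -14.4]
tcp_rot: [-180.0, 0.0, -2.7]
ft_force: [-3.3, -1.1, -0.9]
finger_gap: 0.1
time: 14.55
tool_pos: [452.2, 93.8, -14.4]
tcp_rot: [-180.0, 0.0, -2.7]
ft_force: [-3.5, -0.3, -0.8]
finger_gap: -0.1
time: 14.75
tool_pos: [453.6, 93.7, -14.7]
tcp_rot: [180.0, 0.1, -2.7]
ft_force: [-6.1, -0.4, -0.9]
finger_gap: 0.1
```

```bash
python3 -m inch '[[[0.05,0,0],[0,0,0],0],[[0.1,0,0],[0,0,0],0]]'
python3 -m inch '[[[0,0,0],[0,0,0],0],[[0,0,0],[0,0,0],0]]'
```

```text
time: 14.95
tool_pos: [454.2, 93.6, -14.9]
tcp_rot: [180.0, 0.1, -2.7]
ft_force: [-5.6, 0.8, -1.6]
finger_gap: -0.0
time: 15.15
tool_pos: [454.2, 93.6, -15.0]
tcp_rot: [180.0, 0.1, -2.7]
ft_force: [-5.8, 1.0, -1.2]
finger_gap: 0.1
```

```bash
python3 -m inch '[[[0.05,0,0],[0,0,0],0],[[0.1,0,0],[0,0,0],0],[[0.1,0,0],[0,0,0],0]]'
python3 -m inch '[[[0.05,0,0],[0,0,0],0],[[0.1,0,0],[0,0,0],0],[[0.1,0,0],[0,0,0],0]]'
```

```text
time: 15.45
tool_pos: [454.7, 93.6, -15.1]
tcp_rot: [180.0, 0.2, -2.7]
ft_force: [-8.4, -0.2, 0.5]
finger_gap: 0.1
time: 15.75
tool_pos: [455.2, 93.6, -15.1]
tcp_rot: [180.0, 0.2, -2.7]
ft_force: [-11.6, 0.7, 3.9]
finger_gap: 0.3
```

```bash
python3 - <<'E'
from h import *
F=[]
for n in ('side','wrist','scene'):
    s=shot(n,n[0]+'12'); F.append(s['ft_force'])
print(np.round(F,1),s['tool_pos'],s['tcp_rot'])
crop('pics/s12.png','pics/s12c.png',225,130,400,265,4)
E
```

```text
[[-11.6   0.7   3.9]
 [-10.5  -0.5   4. ]
 [ -9.4  -0.1   2.8]] [455.1673895   93.53893225 -15.1194374 ] [179.98049979   0.23363063  -2.69508826]
```

View pics/s12c.png

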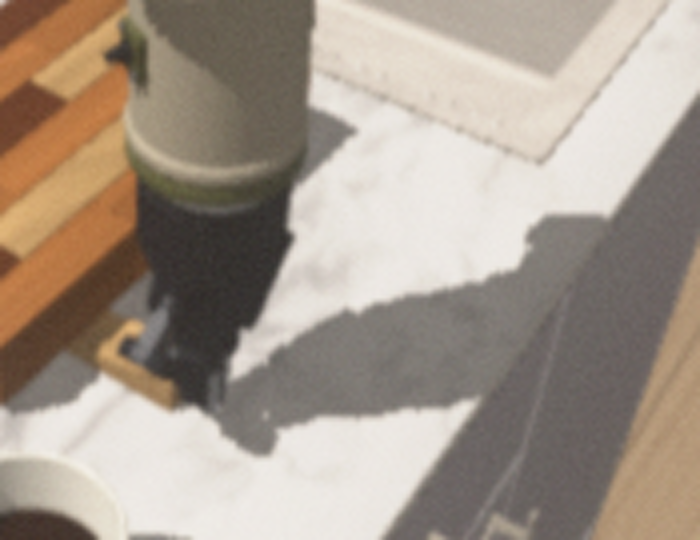

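View pics/w12.png

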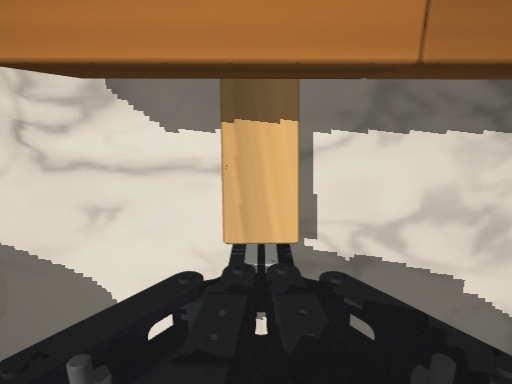

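```bash
python3 -m inch '[[[-0.5,0,0],[0,0,0],0],[[-1.5,0,0],[0,0,0],0],[[-3,0,0],[0,0,0],0],[[-3,0,-4],[0,0,0],0],[[-3,0,-8],[0,0,0],0],[[-3,0,-12.5],[0,0,0],0],[[0,3,-13.5],[0,0,0],0],[[3,6,-13.5],[0,0,0],0],[[6,9,-13.5],[0,0,0],0],[[9,12,-13.5],[0,0,0],0],[[12,15,-13.5],[0,0,0],0],[[15,18,-13.5],[0,0,0],0],[[18,18.4,-12.5],[0,0,0],0],[[19.4,18.4,-11],[0,0,0],0],[[19.4,18.4,-10],[0,0,0],0],[[19.4,18.4,-9.2],[0,0,0],0],[[19.4,18.4,-9.2],[0,0,0],0],[[19.4,18.4,-9.2],[0,0,0],0]]'
python3 - <<'E'
from h import *
s=shot('side','sd13'); print(s['tool_pos'],s['ft_force']); shot('scene','sc13'); shot('wrist','wr13')
crop('pics/sd13.png','pics/sd13c.png',225,130,400,265,4)
E
```

```text
time: 17.7
tool_pos: [641.7, -99.1, 78.0]
tcp_rot: [180.0, -0.0, -2.7]
ft_force: [0.8, 0.4, 0.4]
finger_gap: 0.2
[641.70579767 -99.0915249   77.98827153] [0.75457826 0.43934042 0.39334333]
```

View pics/sd13c.png

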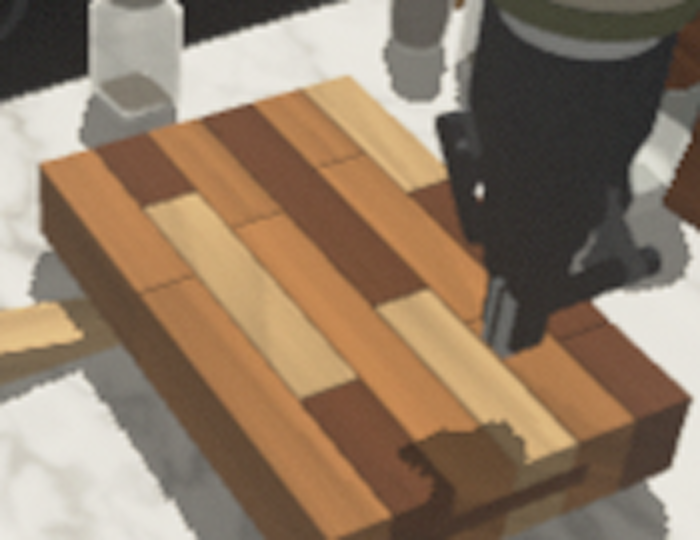

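View pics/sc13.png

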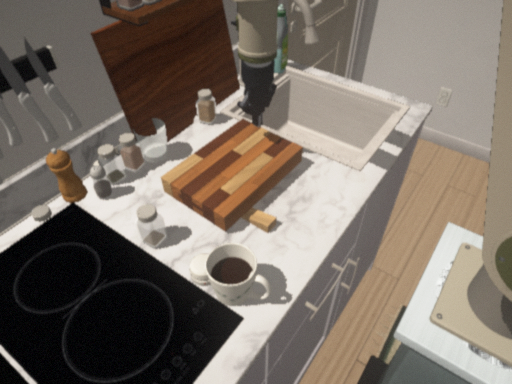

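View pics/wr13.png

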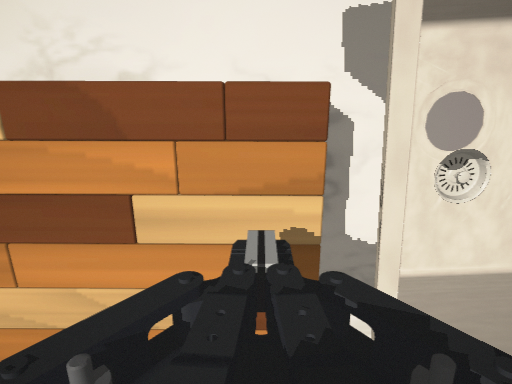

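```bash
python3 -m inch '[[[0,0,1],[0,0,0],0],[[0,0,2],[0,0,0],0],[[0,0,2.8],[0,0,0],0],[[0,0,3.2],[0,0,0],0],[[0,0,3.2],[0,0,0],0]]'
python3 -m inch '[[[0,0,0.1],[0,0,0],0],[[0,0,0.2],[0,0,0],0],[[0,0,0.3],[0,0,0],0]]'
python3 -m inch '[[[0,0,0.1],[0,0,0],0],[[0,0,0.2],[0,0,0],0]]'
```

```text
time: 18.35
tool_pos: [641.5, -99.3, 44.2]
tcp_rot: [-180.0, 0.1, -2.7]
ft_force: [0.4, -0.3, 0.1]
finger_gap: 0.4
time: 18.65
tool_pos: [642.6, -99.5, 43.1]
tcp_rot: [180.0, -0.0, -2.7]
ft_force: [-2.5, 0.4, 8.7]
finger_gap: -0.1
time: 18.85
tool_pos: [642.8, -99.6, 42.9]
tcp_rot: [180.0, -0.1, -2.7]
ft_force: [-9.2, 2.0, 19.4]
finger_gap: -0.5
```

```bash
python3 -m inch '[[[0,0,-0.12],[0,0,0],0]]'
python3 -m inch '[[[0,0,0],[0,0,0],0],[[0,0,0],[0,0,0],0]]'
```

```text
time: 18.95
tool_pos: [642.7, -99.6, 43.2]
tcp_rot: [180.0, -0.1, -2.7]
ft_force: [-1.0, 0.8, 1.7]
finger_gap: -0.2
time: 19.15
tool_pos: [642.8, -99.6, 43.1]
tcp_rot: [180.0, -0.1, -2.7]
ft_force: [-3.8, -0.1, 8.4]
finger_gap: 0.3
```

```bash
python3 -m inch '[[[0,0,0.03],[0,0,0],0],[[0,0,0.03],[0,0,0],0],[[0,0,0.03],[0,0,0],0]]'
python3 -m inch '[[[0,0,0],[0,0,0],0],[[0,0,0],[0,0,0],0],[[0,0,0],[0,0,0],0]]'
python3 - <<'E'
from h import *
F=[]
for n in ('side','scene','side'):
    s=telemetry.sense(); F.append(np.r_[s['ft_force'],s['tool_pos'][2]]); cv2.imwrite(f'pics/p_{n}.png',viewer.snapshot(n)[:,:,::-1])
print(np.round(F,2))
crop('pics/p_side.png','pics/p_sidec.png',225,130,400,265,4)
E
```

```text
time: 19.45
tool_pos: [642.8, -99.6, 43.0]
tcp_rot: [180.0, -0.1, -2.7]
ft_force: [-4.4, 0.6, 9.6]
finger_gap: 0.0
time: 19.75
tool_pos: [642.8, -99.6, 43.0]
tcp_rot: [180.0, -0.1, -2.7]
ft_force: [-4.3, 0.8, 9.2]
finger_gap: 0.1
[[-4.25  0.84  9.16 43.04]
 [-4.99  0.58  9.13 43.02]
 [-4.16  0.97  9.71 43.01]]
```

View pics/p_sidec.png

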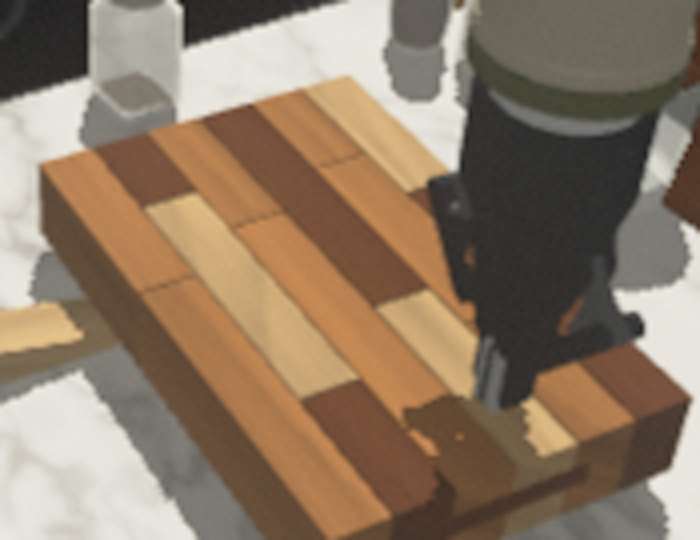

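```bash
python3 -m inch '[[[0,0,0.03],[0,0,0],0],[[0,0,0.03],[0,0,0],0],[[0,0,0.03],[0,0,0],0],[[0,0,0.03],[0,0,0],0],[[0,0,0.03],[0,0,0],0],[[0,0,0.03],[0,0,0],0]]'
python3 -m inch '[[[0,0,-0.3],[0,0,0],0],[[0,0,-1],[0,0,0],0],[[0,0,-4],[0,0,0],0],[[0,0,-9],[0,0,0],0],[[0,0,-13],[0,0,0],0],[[0,0,-17],[0,0,0],0],[[0,0,-17],[0,0,0],0]]'
python3 - <<'E'
from h import *
s=shot('side','z_side');shot('scene','z_scene');print(telemetry.sense()['ft_force'])
a=cv2.imread('pics/s11.png');b=cv2.imread('pics/z_side.png')
crop('pics/z_side.png','pics/z_sidec.png',120,100,310,240,4)
crop('pics/z_scene.png','pics/z_scenec.png',130,110,310,290,4)
E
```

```text
time: 20.5
tool_pos: [642.8, -99.6, 43.0]
tcp_rot: [180.0, -0.1, -2.7]
ft_force: [-5.7, 1.7, 10.8]
finger_gap: -0.0
time: 21.2
tool_pos: [646.0, -100.3, 220.1]
tcp_rot: [179.9, -0.7, -2.7]
ft_force: [0.8, 0.2, 0.9]
finger_gap: -0.1
[ 0.23290967 -0.23067518 -0.92451761]
```

View pics/z_sidec.png

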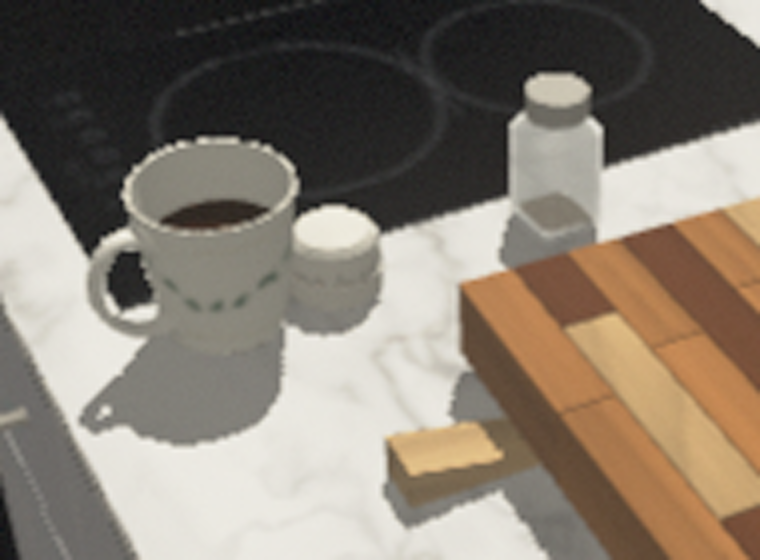

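View pics/z_scenec.png

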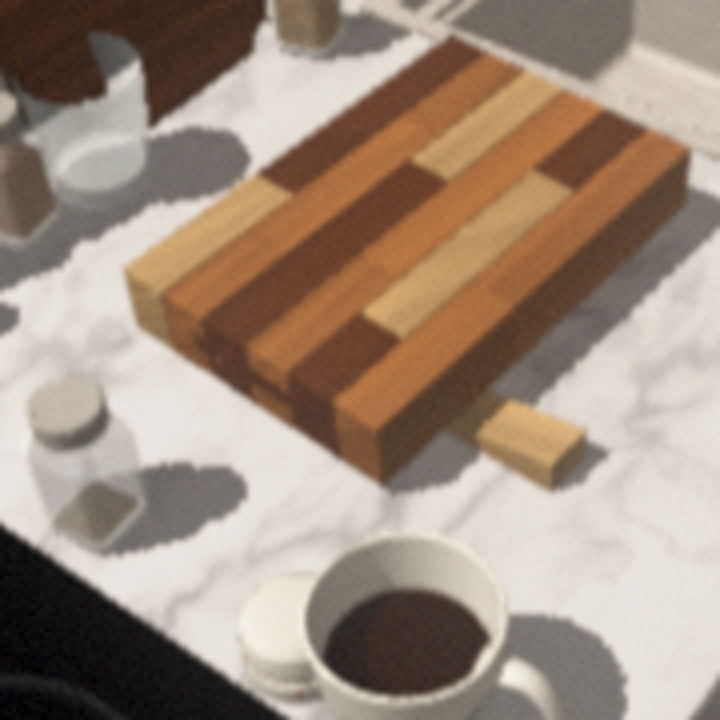

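```bash
python3 - <<'E'
from fit import *
t,b=62,12
B=dict(NL=(-100,150,t),FL=(100,150,t),FR=(100,-150,t),NR=(-100,-150,t),nl=(-100,150,b),fl=(100,150,b),nr=(-100,-150,b),fr=(100,-150,b))
def go(sc,sd):
    o=[('scene',B[k],v) for k,v in sc.items()]+[('side',B[k],v) for k,v in sd.items()]
    x,e=fit(o,[630,10,0,0,0,0],False); print(x[:3].round(1),np.degrees(x[3:]).round(2),np.abs(e).max().round(1))
go(dict(NL=(225.4,219.6),FL=(162,179),FR=(245,117.6),NR=(302.4,149),nl=(226,232.4),fl=(164.4,190.4),nr=(301.6,162.4)),dict(NL=(234.5,173.75),FL=(311.25,149.25),FR=(396.75,227.5),nl=(235.5,191)))
go(dict(NL=(225,217),FL=(161.5,178),FR=(244.5,119.5),NR=(302.5,148),nl=(226,231.5),fl=(164.5,190.5),nr=(301.5,161.25)),dict(NL=(235,171.25),FL=(311.75,148.75),FR=(397.5,230),nl=(236.25,189)))
E
```

```text
[632.6  10.4  -3.3] [-0.85 -2.68 -3.22] 2.7
[632.4  10.9  -2.3] [ 0.06 -0.8  -3.03] 2.1
```

```bash
python3 - <<'E'
from bench import r
print(r.hand_in())
E
```

```text
the job is handed in; nothing more can be done
None
```

The wedge is in place under the block's front edge by the near left corner, and the block no longer rocks. I handed the job in at about 21 s.

- **Wedge:** I gripped it, turned it half round and laid it flat in front of the block, about 75 mm left of its middle. I then pushed it on its tail with the shut fingers until it was about 40 mm in.
- **Push force:** It slid at about 3.3 N, after a stretch near 6 to 7 N while the fingers dragged on the tail. It then climbed within about 2 mm. The last three readings while holding were 11.6, 10.5 and 9.4 N, so the early ones were a little above the 9 to 10 N target. Part of that came from the fingers also bearing down on the tail with 3 to 4 N.
- **Press check:** I pressed close to the press place. My first touch briefly reached 19 N down and 9 N sideways, so I backed off. I then held 9 to 11 N for about 1.3 s; the tool height stayed at 43.0 mm and the block's corners did not move in the picture.
- **Final pictures:** The block has shifted less than 1 mm. The near left corner has come up and the far right corner has gone down. The wedge lies straight and flat, and the mug, timer and jar look undisturbed.

**Not confirmed or in disagreement:**
- The load on the near right foot could not be measured directly. In the pictures its corner moved by at most about 1 pixel (roughly 2 mm).
- The fitted tilt still shows about 0.8° down towards the near edge. That may be fitting error, or a far right foot that is slightly tall.
- The real fingertips stood about 20 mm behind the TCP, not 11 mm ahead as stated. My first try at gripping the wedge closed above it for that reason, and I corrected the height by eye.

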